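Load the plant growth case

ROBOT

A 6-joint arm with a two-finger parallel gripper is mounted at the origin on the work surface. World frame = base frame: x ahead of the robot, y to its left, z up, the work surface at z = 0. Lengths are in mm, angles in rad, forces in N, time in s.
With the tool pointing down it reaches from about 350 to 875 mm from the base axis. Payload 4.2 kg.
Tool frame: the origin (TCP) lies between the finger pads; the fingertips stand 8 mm ahead of it and the grasp point (between the pads) lies 11 mm behind it; z points along the fingers, y is the line along which they close (so a half turn about z gives the same grasp; the last joint's range is limited). The gripper opens to 85 mm and grips with 20 to 120 N. Pads are 22 mm wide; open, the fingers measure 114 mm over their backs; the gripper's body (76 mm by 85 mm) begins 54 mm behind the grasp point. The pads swing forward as they close: fully open they stand 13 mm farther back than shut.
Start: joints at [-1.045, 0.385, 0.008, 0, -1.194, -0.259], TCP at [164.795, -602.861, 239.312] pointing down, gripper open.
Joint ranges: [-3.14, 3.14], [-1.21, 2.06], [-1.07, 1.41], [-3.16, 2.05], [-2.99, -0.16], [-3.1, 3.1]. Speed limits (rad/s): [2.79, 2.79, 3.14, 3.14, 3.14, 3.14].

INTERFACE

Orientations are given as a unit quaternion [x, y, z, w].
In Python, from bench import read_state, get_image, camera_params, job_done gives the robot as it stands.
- The arm moves only by the tool drive_tool, never from a script. Its argument "moves" is a list that holds one entry, the list of rows, each a list of 7 numbers: the shift along the tool's x, y, z in m, then the turn, a rotation vector about the tool's x, y, z in rad, then the closure in counts, from 0 (fully open) to 255 (shut). A call has 1 to 8 rows; each row shifts and turns the commanded pose from where the row before left it, along the tool's axes as they then stand; what a row does not reach is not made up. A row lasts 1/12 s, in which the tool goes at most 41.7 mm and 7.16 degrees, less where a joint would pass 70% of its speed; a pose out of reach is approached as far as the arm can. A call is refused whole if a number of a shift passes 0.0417 or a number of a turn 0.125, either way. A call with a gripper value outside its range is refused whole. The fingers move at their own pace and stop on an object; the grip force is fixed at half the most. Time passes only in rows, so rows that do not move let the fingers close. It gives the time, the measured TCP pose, the force and the opening at its end, in the units of the state.
- read_state(): the state, without advancing time (a new reading comes with each control period).
- get_image(name): name is "side" or "top" or "wrist"; returns the picture (384x512x3 uint8, blue, green, red); there is no depth.
- camera_params(name): a dict with "mtx" (3x3 intrinsics, pixels), "dist" ([k1, k2, p1, p2, k3] as OpenCV has them; the pictures are not rectified), "extrinsics" (4x4, takes a point from camera to world coordinates). Camera axes: x right, y up, looking along -z (the intrinsics and any distortion apply to the point x, -y, -z); pixel columns grow to the right and rows downward; lengths in mm; the calibration is good to about 2 mm. A picture is of the moment at which its call begins: read the wrist's pose just before it. camera_params takes no time and is no camera call; for the wrist camera it gives the pose at the moment of the call.
- job_done(): hands the job in, once; it reports no verdict.
The state is a dict: "clock": time; "joints": joint angles; "joint_vel": joint speeds; "joint_efforts": joint torques, N m; "position": TCP position; "ee_rot": TCP orientation; "contact_force": force on the tool from outside, world axes, zero at the start; "wrist_torque": the same for the moment, N m; "gripper_width": finger opening in mm.
Only numpy, scipy, OpenCV 4.12 (cv2) and the standard library are available. Lean on these libraries where they do the work, as an engineer would, in place of code of your own. Each camera call takes 0.05 s, during which the arm holds its last target. There are 200 camera calls.

TASK

Raise the lid of the growth case and pull the elbow of its folding stay through until it locks, so that the lid stands up unaided. With the lid propped like that, put every rooting cartridge that stands on the bench into the case, each flat on its floor with the wick holder up, side by side. Then unlock the stay and lower the lid fully closed over them, leaving everything else on the bench where it is.

Things in the scene. Friction and masses are not known exactly. Their poses are not given: they have to be found in the camera images.
- case: open-topped aluminium growth case fixed to the bench, 200 (x) by 300 (y) by 88 mm high, walls and floor 6 mm, inside 188 x 288 mm. Origin: centre of its underside; x points from its front to its back, z up, yaw within 0.15 rad of the world. A white lid is hinged on top of its back wall; a folding stay of two steel bars is on the outside of its right (-y) wall
- case_floor (a point): centre of the inner floor of the case, 6 mm above the bench; axes as the case. With the lid propped at 79 degrees, a gripper pointing down has room over the front two thirds of the floor; the lid leans over the rear
- lid (a joint): lid angle, rad: 0 closed, 1.396 (80 degrees) the most the stay allows, about 1.385 with the stay locked. White plate 205 x 300 x 10 mm. Damped, stiff hinge: 3 to 8 N at the bar raises it; let go, it sinks shut from low angles and stays put above about 1.15 rad, but is not locked then
- lid_bar (a point): middle of the lid's round steel pull bar, 14 mm thick, 124 mm long along the case's y, 40 mm in front of the lid's front edge on two arms 55 mm either side of the middle; 245 mm from the hinge line and 6 mm above the plane through it. Lid closed: 94 mm above the bench, free space around and below. Axes turn with the lid
- lid_hinge (a point): middle of the lid's hinge line (along the case's y): case x = +100 mm, 88 mm above the bench
- stay_pivot (a point): lower pivot of the stay, on the case's right (-y) wall: case x = -40, z = 68 mm; axes as the case. The lower bar, 94.5 mm between pivots, runs from here to the elbow; an equal upper bar runs from the elbow to the lid's right edge, 130 mm from its hinge. Lid closed: the elbow is folded back and down along the wall
- stay_elbow (a joint): unfolding of the stay, rad: 0 folded (lid closed), 2.90 bars in line (dead centre), 3.10 the stop past dead centre; locked above 2.99. It follows the lid as that is raised (about 2.4 at lid 1.33) but locks only when the grip rod is pulled through dead centre. Elbow rubs: 2 to 6 N at the rod moves it
- stay_rod (a point): middle of the free part of the elbow's grip rod: black, round, 14 mm thick, sticking out to case -y, free end 24 mm further out, bars 35 mm inward; case y = -212 mm. Circles stay_pivot at 94.5 mm. Lid up: pull it to the front and up (case x -0.78, z +0.62) to the stop 9 mm past dead centre to lock, then about 147 mm above the bench; push it back and down to unlock
- cartridge1: rooting cartridge: black block 90 x 50 x 30 mm (long along its x) with a white upright wick holder on the middle of its top, 30 mm along x, 14 mm along y, 38 mm tall (total height 68 mm); 0.2 kg. Origin: centre of the underside, z up. Two to four of the four cartridges are present in a run (None = absent). It stands on the bench at the start.
- cartridge2: rooting cartridge: black block 90 x 50 x 30 mm (long along its x) with a white upright wick holder on the middle of its top, 30 mm along x, 14 mm along y, 38 mm tall (total height 68 mm); 0.2 kg. Origin: centre of the underside, z up. Two to four of the four cartridges are present in a run (None = absent). It stands on the bench at the start.
- cartridge3: rooting cartridge: black block 90 x 50 x 30 mm (long along its x) with a white upright wick holder on the middle of its top, 30 mm along x, 14 mm along y, 38 mm tall (total height 68 mm); 0.2 kg. Origin: centre of the underside, z up. Two to four of the four cartridges are present in a run (None = absent). It stands on the bench at the start.
- cartridge4: rooting cartridge: black block 90 x 50 x 30 mm (long along its x) with a white upright wick holder on the middle of its top, 30 mm along x, 14 mm along y, 38 mm tall (total height 68 mm); 0.2 kg. Origin: centre of the underside, z up. Two to four of the four cartridges are present in a run (None = absent). It stands on the bench at the start.
There are look-alikes about, which are no part of the job. Leave any brown look-alike of the cartridge4 alone.

How it is judged (in metres and radians):
On the way, in this order (a step that is already met when the one before it is completed fails the run):
1. the lid is up with the stay locked past dead centre, and the gripper does not touch the case, lid or stay (value of joint lid above 1.32 rad and value of joint stay_elbow above 2.99 rad and contact force between the fingers and case below 0.5 N), for 0.3 s.
2. every cartridge present lies flat, wick holder up and at rest inside the case, let go, with the lid still up on its locked stay (value of joint lid above 1.32 rad and value of joint stay_elbow above 2.99 rad and x of cartridge1 in the frame of case between -0.07 and 0.07 m and y of cartridge1 in the frame of case between -0.135 and 0.135 m and z of each of cartridge1, cartridge2, cartridge3, cartridge4 in the frame of case below 0.012 m and angle between each of cartridge1, cartridge2, cartridge3, cartridge4's own z axis and vertical below 0.12 rad and linear speed of each of cartridge1, cartridge2, cartridge3, cartridge4 below 0.03 m/s and x of cartridge2 in the frame of case between -0.07 and 0.07 m and y of cartridge2 in the frame of case between -0.135 and 0.135 m and x of cartridge3 in the frame of case between -0.07 and 0.07 m and y of cartridge3 in the frame of case between -0.135 and 0.135 m and x of cartridge4 in the frame of case between -0.07 and 0.07 m and y of cartridge4 in the frame of case between -0.135 and 0.135 m and contact force between the fingers and cartridge1 below 0.3 N and contact force between the fingers and cartridge2 below 0.3 N and contact force between the fingers and cartridge3 below 0.3 N and contact force between the fingers and cartridge4 below 0.3 N), for 0.3 s.
At the end, for the whole second after the job is handed in: the lid is fully closed (under 0.03 rad, about 7 mm at the bar) and every cartridge present rests inside the case, flat on the floor (within 6 mm of it, under 0.12 rad of tilt), wick holder up (value of joint lid below 0.03 rad and x of cartridge1 in the frame of case between -0.07 and 0.07 m and y of cartridge1 in the frame of case between -0.135 and 0.135 m and z of each of cartridge1, cartridge2, cartridge3, cartridge4 in the frame of case below 0.012 m and angle between each of cartridge1, cartridge2, cartridge3, cartridge4's own z axis and vertical below 0.12 rad and linear speed of each of cartridge1, cartridge2, cartridge3, cartridge4 below 0.03 m/s and x of cartridge2 in the frame of case between -0.07 and 0.07 m and y of cartridge2 in the frame of case between -0.135 and 0.135 m and x of cartridge3 in the frame of case between -0.07 and 0.07 m and y of cartridge3 in the frame of case between -0.135 and 0.135 m and x of cartridge4 in the frame of case between -0.07 and 0.07 m and y of cartridge4 in the frame of case between -0.135 and 0.135 m); the robot touches nothing.
It fails at once if another thing on the bench is pushed more than 40 mm from its place (distance of any of beaker, bottle, jar, tape, driver, softbrush, sensor_pack from where it was at the start of the episode above 0.04 m).
Of cartridge1, cartridge2, cartridge3, cartridge4 only 2 to 4 are there at a start; the rules pass over those that are not, and their reading is None.
At some moment in a run one of cartridge1, cartridge2, cartridge3, cartridge4 may be knocked a few centimetres aside while the robot is not near it.
It also fails if it takes over 210 s, if anything falls off the work surface, if the arm or the gripper's body presses on something with over 40 N, if the wrist force passes 120 N, or if a joint passes its speed limit or range.

## Working session

There is one attempt and no reset: what is moved stays moved. The work goes in short steps, Python scripts to look and compute and a tool call to move; the robot and the scene stay as the last step left them, time stands still between calls to the robot, and variables do not carry over. Pictures are saved under pics/ and viewed, on a budget of 14 in all, crops included, one or two more only if the job needs it, and the job is handed in when it is done.

Besides the shell and the picture viewer there is one more tool, called after "Emit:" as name(argument=value, ...) on one line, values as JSON. drive_tool: Moves the arm, as the interface text tells. Its arguments: {"type":"object","properties":{"moves":{"type":"array"}},"required":["moves"]}

```bash
mkdir -p pics
cat > h.py <<'E'
import numpy as np, cv2
from bench import read_state, get_image, camera_params
from scipy.spatial.transform import Rotation as R
def cam(n):
    p=camera_params(n); return np.array(p["mtx"],float),np.array(p["dist"],float),np.array(p["extrinsics"],float)
def ray(n,uv,p=None):
    K,d,E=p or cam(n)
    q=cv2.undistortPoints(np.array([[uv]],float),K,d)[0,0]
    return E[:3,3],E[:3,:3]@np.array([q[0],-q[1],-1.])
def atz(n,uv,z,p=None):
    o,v=ray(n,uv,p); return o+v*(z-o[2])/v[2]
def proj(n,P,p=None):
    K,d,E=p or cam(n)
    c=(np.asarray(P,float).reshape(-1,3)-E[:3,3])@E[:3,:3]
    c=c*[1,-1,-1]
    return cv2.projectPoints(c.reshape(-1,1,3),np.zeros(3),np.zeros(3),K,d)[0][:,0]
def snap(n,f,crop=None,s=1):
    im=get_image(n)
    if crop: x0,y0,x1,y1=crop; im=im[y0:y1,x0:x1]
    if s!=1: im=cv2.resize(im,None,fx=s,fy=s,interpolation=cv2.INTER_CUBIC)
    cv2.imwrite("pics/"+f,im)
E
python3 - <<'E'
from h import *
s=read_state(); print(s)
a=get_image("top");b=get_image("side")
cv2.imwrite("pics/raw_top.png",a);cv2.imwrite("pics/raw_side.png",b)
cv2.imwrite("pics/t0.png",cv2.resize(a,(800,600),interpolation=cv2.INTER_CUBIC))
cv2.imwrite("pics/s0.png",cv2.resize(b,(800,600),interpolation=cv2.INTER_CUBIC))
for n in("top","side","wrist"):
    K,d,E=cam(n);print(n,K[0,0],E.round(2).tolist())
E
```

```text
{'clock': 0.0, 'joints': array([-1.04539186e+00,  3.85566540e-01,  6.60604790e-03, -5.13692132e-04,
       -1.19402587e+00, -2.58615834e-01]), 'joint_vel': array([-0.00086548,  0.00044168,  0.00115753,  0.0005104 , -0.00079275,
       -0.00016275]), 'joint_efforts': array([-8.11668360e-05, -3.92288697e+01,  1.88401830e+01,  4.18627962e+00,
       -4.67803708e-03,  1.70194517e-05]), 'position': array([ 164.64601073, -602.31789871,  238.20563794]), 'ee_rot': array([-1.32905061e-01,  9.91128139e-01,  1.10315790e-03, -1.97730595e-04]), 'contact_force': array([-0.63465207, -0.06869129, -0.44869155]), 'wrist_torque': array([ 0.04767037,  0.02354494, -0.01881811]), 'gripper_width': 85.36330933032039}
top 471.70389706972423 [[0.02, 0.98, -0.18, 283.5], [-1.0, 0.01, -0.01, -31.0], [-0.01, 0.18, 0.98, 1301.71], [0.0, 0.0, 0.0, 1.0]]
side 354.54843965715014 [[-0.72, 0.32, -0.61, -152.27], [-0.69, -0.36, 0.63, 660.64], [-0.01, 0.88, 0.48, 594.78], [0.0, 0.0, 0.0, 1.0]]
wrist 345.4483732654168 [[-0.26, -0.92, -0.29, 92.26], [0.96, -0.25, -0.08, -621.77], [0.0, -0.3, 0.95, 373.27], [0.0, 0.0, 0.0, 1.0]]
```

View pics/t0.png

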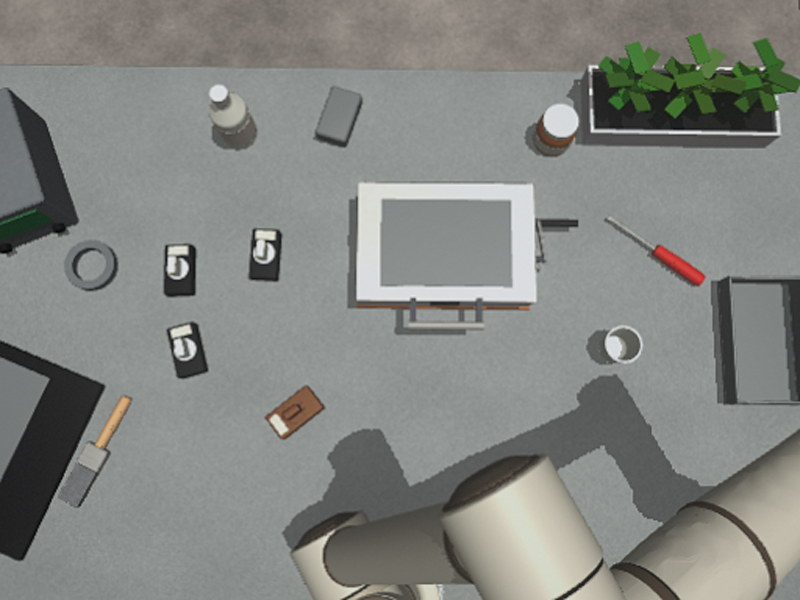

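View pics/s0.png

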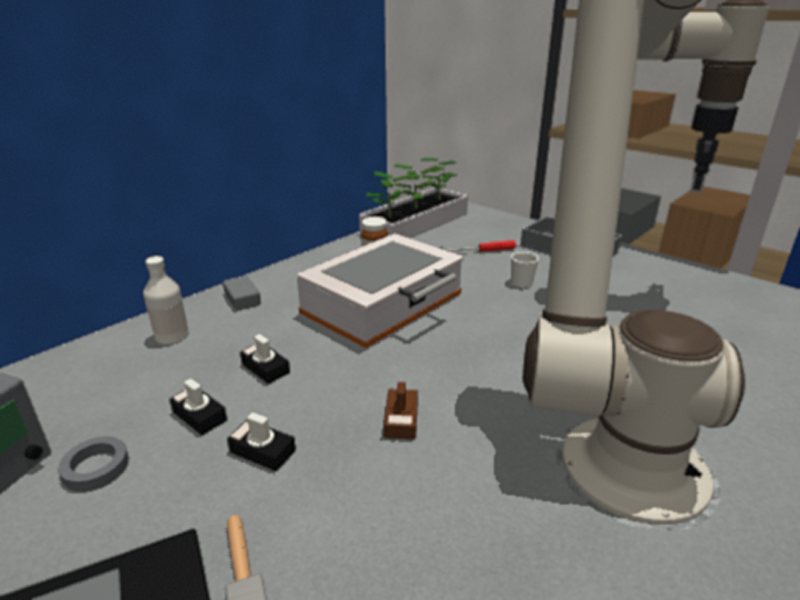

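The overview shows the case at about (446,243) in the 800x600 top view, with its bar at (443,325) and the rod at (570,222). Three black cartridges stand at (180,269), (265,254) and (187,350). The brown look-alike is at (295,411), so I leave it alone. I see no fourth black cartridge in either view.

```bash
cat > fit.py <<'E'
from h import *
from scipy.optimize import least_squares
S=512/800
# case pose from lid corner pixels (top surface z=98) and bar ends (z=94), in case frame
pts=[((358,183),(100,150,98)),((534,184),(100,-150,98)),((536,301),(-105,-150,98)),((356,303),(-105,150,98)),((404,325),(-145,62,94)),((484,325),(-145,-62,94))]
p=cam("top")
uv=np.array([a for a,_ in pts])*S; P=np.array([b for _,b in pts],float)
def w(q): 
    c,s=np.cos(q[2]),np.sin(q[2]); return P@np.array([[c,s,0],[-s,c,0],[0,0,1]])+[q[0],q[1],0]
r=least_squares(lambda q:(proj("top",w(q),p)-uv).ravel(),[620,-95,0],x_scale=[10,10,.1])
print("case",r.x.round(3),"res",r.fun.round(1))
for n,uv in dict(A=(266,241),B=(177,261),C=(184,343)).items(): print(n,"wicktop guess",atz("top",np.array(uv)*S,68,p).round(1))
for n,c in dict(A=[(253,230),(281,229),(278,280),(250,279)],B=[(166,245),(194,244),(195,294),(166,296)],C=[(168,327),(196,321),(207,370),(178,377)]).items():
    q=np.array([atz("top",np.array(u)*S,30,p)[:2] for u in c]); d=(q[0]+q[1]-q[2]-q[3])/2
    print(n,q.mean(0).round(1),"len",np.linalg.norm(d).round(),"wid",np.linalg.norm(q[0]-q[1]).round(),"yaw",np.arctan2(d[1],d[0]).round(3))
for n,u in dict(bottle=(231,130),jar=(552,140),glass=(620,345),driver=(655,250)).items(): print(n,atz("top",np.array(u)*S,0,p).round())
E
python3 fit.py
python3 - <<'E'
import cv2
a=cv2.imread('pics/raw_top.png');c=[a[140:250,90:190],a[110:220,220:375]]
cv2.imwrite('pics/c1.png',cv2.resize(a[105:285,90:390],None,fx=2.66,fy=2.66,interpolation=cv2.INTER_CUBIC))
E
```

```text
case [ 6.01265e+02 -9.88940e+01  8.00000e-03] res [-0.5 -0.2 -0.7 -0.2 -0.   0.7 -0.6 -1.3  2.5  0.3 -0.7  0.6]
A wicktop guess [603.1 208.8  68. ]
B wicktop guess [565.5 360.6  68. ]
C wicktop guess [424. 339.  68.]
A [588.5 215.9] len 91.0 wid 50.0 yaw -0.011
B [558.7 365.8] len 92.0 wid 50.0 yaw 0.078
C [418.6 344.1] len 89.0 wid 50.0 yaw 0.272
bottle [834. 298.   0.]
jar [ 823. -303.    0.]
glass [ 440. -415.    0.]
driver [ 614. -485.    0.]
```

View pics/c1.png

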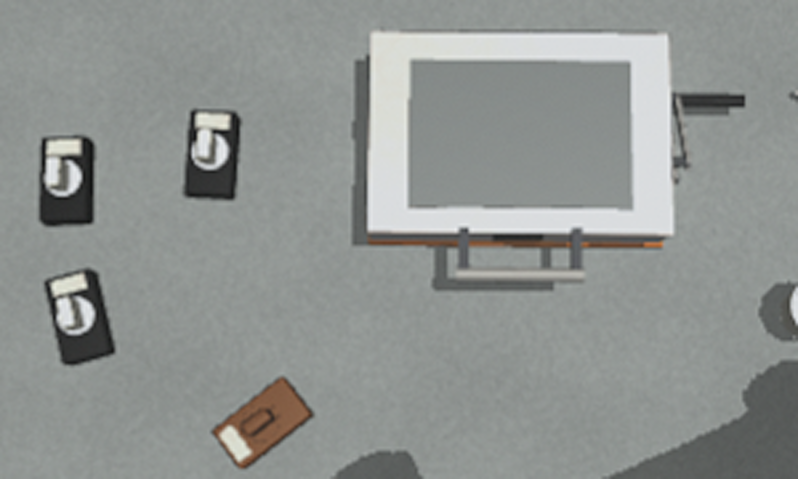

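Black cartridges A, B and C measure about 90x50 mm, which matches the description. The one at (262,422) in the crop is brown, so it is excluded. Next I go above the bar with a planner that prints the rows.

```bash
cat >> h.py <<'E'
CX,CY,CYAW=601.3,-98.9,0.008
def case(x,y,z):
    c,s=np.cos(CYAW),np.sin(CYAW); return np.array([CX+c*x-s*y,CY+s*x+c*y,z])
def down(h): # tool x heading h, pointing down
    c,s=np.cos(h),np.sin(h); return R.from_matrix(np.array([[c,s,0],[s,-c,0],[0,0,-1]]))
def plan(via,grip,start=None,vmax=38,wmax=.11):
    """via: list of (pos mm, Rotation or None[, vmax]); prints rows"""
    s=read_state()
    p,r=start or (np.array(s["position"]),R.from_quat(s["ee_rot"]))
    rows=[]
    for v in via:
        P,Q=np.asarray(v[0],float),v[1] or r; vm=v[2] if len(v)>2 else vmax
        rv=(r.inv()*Q).as_rotvec()
        n=max(1,int(np.ceil(max(np.linalg.norm(P-p)/vm,np.linalg.norm(rv)/wmax))))
        d=(P-p)/n
        for i in range(n):
            sh=r.inv().apply(d)/1000; st=R.from_rotvec(rv/n)
            rows.append([*sh.round(4),*(rv/n).round(4),grip]); r=r*st
        p,r=P,Q
    for i in range(0,len(rows),8): print("["+",".join("["+",".join("%g"%(0 if abs(x)<1e-4 else x) for x in q)+"]" for q in rows[i:i+8])+"]")
    return p,r
E
python3 - <<'E'
from h import *
s=read_state();print(s["position"],R.from_quat(s["ee_rot"]).as_matrix()[:,0])
H=down(CYAW-np.pi/2)
plan([(case(-145,0,190),H)],60)
E
```

```text
[ 164.67576768 -602.4013381   238.36642698] [-9.64651248e-01 -2.63529802e-01  1.13503563e-04]
[[-0.0259,0.0255,0.0031,0.0001,0.0001,-0.082,60],[-0.0279,0.0233,0.0031,0.0001,0.0001,-0.082,60],[-0.0297,0.0209,0.0031,0.0001,0.0001,-0.082,60],[-0.0313,0.0184,0.0031,0.0001,0.0001,-0.082,60],[-0.0327,0.0158,0.0031,0.0001,0.0001,-0.082,60],[-0.0339,0.0131,0.003,0.0001,0.0001,-0.082,60],[-0.0348,0.0102,0.003,0.0001,0.0001,-0.082,60],[-0.0355,0.0074,0.003,0.0001,0.0001,-0.082,60]]
[[-0.036,0.0044,0.003,0.0001,0.0001,-0.082,60],[-0.0363,0.0015,0.003,0.0001,0.0001,-0.082,60],[-0.0363,-0.0015,0.003,0.0001,0.0001,-0.082,60],[-0.036,-0.0045,0.003,0.0001,0.0001,-0.082,60],[-0.0355,-0.0074,0.003,0.0001,0.0001,-0.082,60],[-0.0348,-0.0103,0.003,0.0001,0.0001,-0.082,60],[-0.0338,-0.0131,0.003,0.0001,0.0001,-0.082,60],[-0.0327,-0.0159,0.003,0.0001,0.0001,-0.082,60]]
```

Emit:
drive_tool(moves=[[[-0.026,0.0255,0.003,0,0,-0.082,150],[-0.028,0.0235,0.003,0,0,-0.082,150],[-0.03,0.021,0.003,0,0,-0.082,150],[-0.0315,0.0185,0.003,0,0,-0.082,150],[-0.0325,0.016,0.003,0,0,-0.082,150],[-0.034,0.013,0.003,0,0,-0.082,150],[-0.035,0.01,0.003,0,0,-0.082,150],[-0.0355,0.0075,0.003,0,0,-0.082,150]]])

```text
clock: 0.77
position: [311.5, -349.2, 214.9]
ee_rot: [-0.447, 0.895, 0.0, -0.0]
contact_force: [0.6, 0.0, 0.2]
gripper_width: 35.1
```

Emit:
drive_tool(moves=[[[-0.036,0.0045,0.003,0,0,-0.082,150],[-0.0365,0.0015,0.003,0,0,-0.082,150],[-0.0365,-0.0015,0.003,0,0,-0.082,150],[-0.036,-0.0045,0.003,0,0,-0.082,150],[-0.0355,-0.0075,0.003,0,0,-0.082,150],[-0.035,-0.0105,0.003,0,0,-0.082,150],[-0.034,-0.013,0.003,0,0,-0.082,150],[-0.0325,-0.016,0.003,0,0,-0.082,150]]])

```text
clock: 1.43
position: [457.6, -97.4, 191.1]
ee_rot: [0.711, -0.703, -0.0, 0.0]
contact_force: [1.0, -1.1, -0.4]
gripper_width: 35.4
```

Run:
```python
from h import *
snap("wrist","w1.png",None,1.4)
s=read_state();print(s["position"],R.from_quat(s["ee_rot"]).as_matrix()[:,0].round(3),s["gripper_width"],s["contact_force"])
print(proj("wrist",[case(-145,-62,94),case(-145,62,94),case(-145,0,94),case(-105,-55,94),case(-105,55,94),case(-105,-150,98)]).round()*1.4)
```

```text
[461.16664435 -93.97586924 190.73525501] [ 0.02 -1.   -0.  ] 35.510455584885335 [1.99619    3.06169236 0.22167165]
[[373.8 131.6]
 [369.6 369.6]
 [372.4 259. ]
 [288.4 145.6]
 [295.4 357. ]
 [281.4 -88.2]]
```

View pics/w1.png

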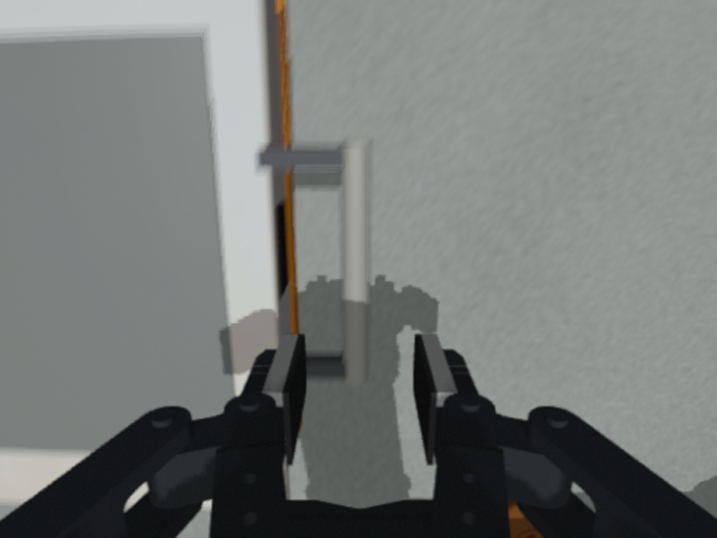

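The fingers are centred on the bar: it is at column 357 and the finger midpoint is at 360. I go straight down and close.

Emit:
drive_tool(moves=[[[0,0,0.027,0,0,0,150],[0,0,0.027,0,0,0,150],[0,0,0.027,0,0,0,150],[0,0,0.026,0,0,0,150],[0,0,0,0,0,0,150],[0,0,0,0,0,0,150]]])

```text
clock: 1.98
position: [456.6, -99.4, 83.5]
ee_rot: [0.71, -0.704, -0.001, 0.002]
contact_force: [0.3, -0.6, 0.4]
gripper_width: 35.4
```

Emit:
drive_tool(moves=[[[0,0,0,0,0,0,255],[0,0,0,0,0,0,255],[0,0,0,0,0,0,255],[0,0,0,0,0,0,255],[0,0,0,0,0,0,255]]])

```text
clock: 2.4
position: [458.6, -99.2, 86.0]
ee_rot: [0.71, -0.704, 0.001, -0.001]
contact_force: [-0.7, 0.4, 6.9]
gripper_width: 11.9
```

Run:
```python
import numpy as np
t=np.linspace(0,1.36,18);x=-245*np.cos(t)+6*np.sin(t);z=245*np.sin(t)+6*np.cos(t)
print((-np.diff(x)).round(1).tolist());print((-np.diff(z)).round(1).tolist())
```

```text
[-1.3, -2.8, -4.4, -5.9, -7.4, -8.8, -10.2, -11.5, -12.7, -13.8, -14.9, -15.9, -16.7, -17.5, -18.2, -18.7, -19.1]
[-19.6, -19.4, -19.1, -18.7, -18.2, -17.5, -16.8, -15.9, -14.9, -13.9, -12.7, -11.5, -10.2, -8.8, -7.4, -5.9, -4.4]
```

Emit:
drive_tool(moves=[[[0,-0.0013,-0.0196,0,0,0,255],[0,-0.0028,-0.0194,0,0,0,255],[0,-0.0044,-0.0191,0,0,0,255],[0,-0.0059,-0.0187,0,0,0,255],[0,-0.0074,-0.0182,0,0,0,255],[0,-0.0088,-0.0175,0,0,0,255]]])

```text
clock: 2.9
position: [486.5, -99.0, 196.9]
ee_rot: [0.71, -0.705, -0.001, 0.001]
contact_force: [2.6, -1.2, -7.9]
gripper_width: 11.5
```

Emit:
drive_tool(moves=[[[0,-0.0102,-0.0168,0,0,0,255],[0,-0.0115,-0.0159,0,0,0,255],[0,-0.0127,-0.0149,0,0,0,255],[0,-0.0138,-0.0139,0,0,0,255],[0,-0.0149,-0.0127,0,0,0,255],[0,-0.0159,-0.0115,0,0,0,255]]])

```text
clock: 3.4
position: [560.2, -98.7, 284.5]
ee_rot: [0.71, -0.704, -0.006, 0.006]
contact_force: [-16.5, 4.8, 14.5]
gripper_width: 11.7
```

Emit:
drive_tool(moves=[[[0,-0.0167,-0.0102,0,0,0,255],[0,-0.0175,-0.0088,0,0,0,255],[0,-0.0182,-0.0074,0,0,0,255],[0,-0.0187,-0.0059,0,0,0,255],[0,-0.0191,-0.0044,0,0,0,255],[0,0,0,0,0,0,255]]])

```text
clock: 3.9
position: [659.0, -98.1, 325.0]
ee_rot: [0.71, -0.704, 0.003, -0.001]
contact_force: [-2.8, 2.9, 14.3]
gripper_width: 11.5
```

```bash
sed -i 's/^CX,CY,CYAW=.*/CX,CY,CYAW=603.5,-97.,0.012/' h.py
python3 - <<'E'
from h import *
P=np.array([-40,68.]);L=94.5
for t in (1.33,1.35,1.36,1.37,1.385,1.396):
    A=np.array([100-130*np.cos(t),88+130*np.sin(t)]);d=A-P;D=np.linalg.norm(d);u=d/D
    h=np.sqrt(max(0,L*L-D*D/4)); n=np.array([u[1],-u[0]])
    print(t,D.round(1),"back",(P+d/2+n*h).round(1),"front",(P+d/2-n*h).round(1), "ang",(2*np.arctan2(D/2,h)).round(3))
H=down(CYAW-np.pi/2)
s=read_state();p=np.array(s["position"])
print(p);g=p+[0,0,75]
g2=case(20,-222,p[2]+75)
plan([(g,None),(g2,H),(case(20,-222,250),H)],150)
E
```

```text
1.33 182.4 back [ 34.3 126.3] front [ -5.4 155.9] ang 2.611
1.35 184.4 back [ 32.3 128.9] front [ -0.7 154. ] ang 2.699
1.36 185.4 back [ 31.  130.4] front [  1.8 152.7] ang 2.75
1.37 186.4 back [ 29.4 132.1] front [  4.6 151.3] ang 2.808
1.385 187.8 back [ 26.2 135.4] front [  9.8 148.3] ang 2.921
1.396 188.9 back [ 20.9 140.3] front [ 16.5 143.7] ang 3.083
[658.98407469 -98.10972936 325.04251438]
[[0.0001,-0.0002,-0.0375,0,0,0,150],[0.0001,-0.0002,-0.0375,0,0,0,150],[0.0367,0.0058,0.0001,-0.001,-0.0004,-0.0006,150],[0.0367,0.0058,0.0001,-0.001,-0.0004,-0.0006,150],[0.0367,0.0058,0,-0.001,-0.0004,-0.0006,150],[0.0367,0.0058,0,-0.001,-0.0004,-0.0006,150],[0.0367,0.0059,0,-0.001,-0.0004,-0.0006,150],[0.0367,0.0059,0,-0.001,-0.0004,-0.0006,150]]
[[0,0,0.0375,0,0,0,150],[0,0,0.0375,0,0,0,150],[0,0,0.0375,0,0,0,150],[0,0,0.0375,0,0,0,150]]
```

Emit:
drive_tool(moves=[[[0,0,0,0,0,0,150],[0,0,0,0,0,0,150],[0,0,-0.0375,0,0,0,150],[0,0,-0.0375,0,0,0,150],[0.037,0.006,0,0,0,0,150],[0.037,0.006,0,0,0,0,150],[0.037,0.006,0,0,0,0,150],[0.037,0.006,0,0,0,0,150]]])

```text
clock: 4.57
position: [633.7, -246.8, 394.0]
ee_rot: [0.71, -0.704, -0.0, -0.0]
contact_force: [0.9, 0.4, 0.3]
gripper_width: 35.3
```

Emit:
drive_tool(moves=[[[0.037,0.006,0,0,0,0,150],[0.037,0.006,0,0,0,0,150],[0,0,0.037,0,0,0,150],[0,0,0.037,0,0,0,150],[0,0,0.037,0,0,0,150],[0,0,0.037,0,0,0,150],[0,0,0,0,0,0,150],[0,0,0,0,0,0,150]]])

```text
clock: 5.23
position: [621.9, -319.8, 244.2]
ee_rot: [0.71, -0.704, -0.002, 0.002]
contact_force: [0.2, 0.4, 1.9]
gripper_width: 35.3
```

Run:
```python
from h import *
s=read_state();p=cam("wrist");im=get_image("wrist")
cv2.imwrite("pics/w2.png",cv2.resize(im,None,fx=1.4,fy=1.4))
np.savez("w2.npz",*p)
print(s["position"],R.from_quat(s["ee_rot"]).as_matrix()[:,0].round(3),s["contact_force"])
print(proj("wrist",[case(31,-188,130),case(31,-236,130),case(31,-212,130)],p)*1.4)
```

```text
[ 621.89156042 -319.80933528  244.17195706] [ 0.008 -1.    -0.001] [0.17592479 0.40459712 1.93388536]
[[332.94284393 320.40543167]
 [331.09748739 237.13415995]
 [332.03517852 279.92334932]]
```

View pics/w2.png

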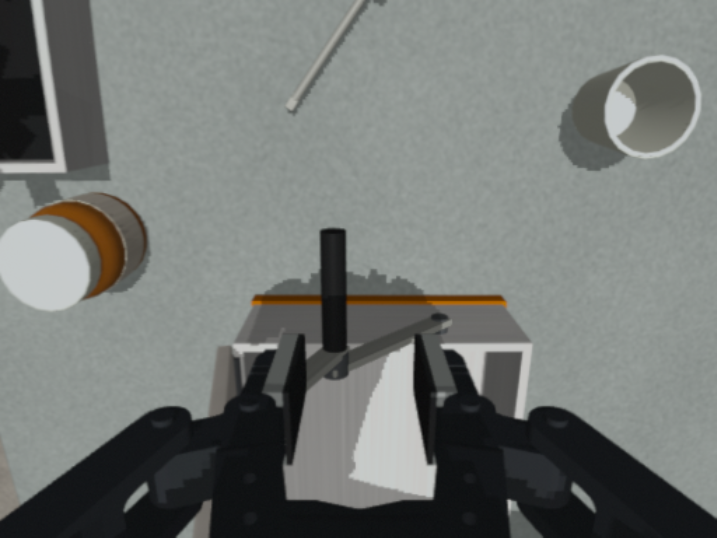

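Emit:
drive_tool(moves=[[[0,-0.007,0.02,0,0,0,150],[0,-0.007,0.02,0,0,0,150],[0,0,0.025,0,0,0,150],[0,0,0.025,0,0,0,150],[0,0,0.02,0,0,0,150],[0,0,0.015,0,0,0,150],[0,0,0,0,0,0,150],[0,0,0,0,0,0,150]]])

```text
clock: 5.95
position: [638.7, -320.4, 123.9]
ee_rot: [0.71, -0.704, 0.002, -0.001]
contact_force: [0.2, 0.5, 0.9]
gripper_width: 35.2
```

Emit:
drive_tool(moves=[[[0,0,0,0,0,0,255],[0,0,0,0,0,0,255],[0,0,0,0,0,0,255],[0,0,0,0,0,0,255],[0,0,0,0,0,0,255]]])

```text
clock: 6.37
position: [637.1, -320.4, 123.0]
ee_rot: [0.71, -0.704, 0.001, -0.0]
contact_force: [-4.6, -1.3, 3.2]
gripper_width: 11.5
```

Emit:
drive_tool(moves=[[[0,0.0027,-0.003,0,0,0,255],[0,0.0028,-0.0028,0,0,0,255],[0,0.0029,-0.0027,0,0,0,255],[0,0.0031,-0.0025,0,0,0,255],[0,0.0032,-0.0024,0,0,0,255],[0,0.0033,-0.0022,0,0,0,255],[0,0.0034,-0.0021,0,0,0,255],[0,0,0,0,0,0,255]]])

```text
clock: 7.03
position: [618.9, -320.5, 140.5]
ee_rot: [0.71, -0.704, 0.004, -0.002]
contact_force: [6.3, -2.7, -0.6]
gripper_width: 11.6
```

Emit:
drive_tool(moves=[[[0,0.003,-0.002,0,0,0,255],[0,0.003,-0.002,0,0,0,255],[0,0,0,0,0,0,255],[0,0,0,0,0,0,255]]])

```text
clock: 7.37
position: [614.8, -320.4, 142.8]
ee_rot: [0.71, -0.704, 0.005, -0.003]
contact_force: [10.7, -4.5, -7.8]
gripper_width: 11.7
```

Emit:
drive_tool(moves=[[[0,0.003,-0.002,0,0,0,255],[0,0.003,-0.002,0,0,0,255],[0,0,0,0,0,0,255],[0,0,0,0,0,0,255]]])

```text
clock: 7.7
position: [614.0, -320.3, 143.4]
ee_rot: [0.71, -0.704, 0.009, -0.007]
contact_force: [26.3, -8.4, -24.2]
gripper_width: 11.8
```

Emit:
drive_tool(moves=[[[0,-0.004,0.002,0,0,0,255],[0,-0.004,0.002,0,0,0,255],[0,0,0,0,0,0,150],[0,0,0,0,0,0,150],[0,0,0,0,0,0,150],[0,0,-0.03,0,0,0,150],[0,0,-0.04,0,0,0,150],[0,0,-0.04,0,0,0,150]]])

```text
clock: 8.37
position: [610.5, -319.5, 253.5]
ee_rot: [0.71, -0.704, -0.001, 0.001]
contact_force: [1.6, 0.5, 0.9]
gripper_width: 35.4
```

Emit:
drive_tool(moves=[[[0,0,-0.04,0,0,0,150],[0,0,-0.04,0,0,0,150],[0,0,-0.04,0,0,0,150],[0,0,0,0,0,0,150]]])

```text
clock: 8.7
position: [612.7, -321.5, 384.8]
ee_rot: [0.71, -0.704, 0.009, -0.003]
contact_force: [0.1, -0.2, 2.7]
gripper_width: 34.7
```

Run:
```python
from h import *
s=read_state();print(s["position"],s["joints"].round(2))
im=get_image("side");cv2.imwrite("pics/raw_side1.png",im)
a=cv2.resize(im[120:384,60:360],None,fx=1.7,fy=1.7,interpolation=cv2.INTER_CUBIC)
im=get_image("top");cv2.imwrite("pics/raw_top1.png",im)
b=cv2.resize(im[100:260,200:380],None,fx=1.6,fy=1.6,interpolation=cv2.INTER_CUBIC)
h=max(a.shape[0],b.shape[0]);c=np.zeros((h,a.shape[1]+b.shape[1],3),np.uint8);c[:a.shape[0],:a.shape[1]]=a;c[:b.shape[0],a.shape[1]:]=b
cv2.imwrite("pics/m3.png",c);print(c.shape,a.shape)
```

```text
[ 612.70411731 -321.46140136  384.78774971] [-0.25  0.45  0.46  0.   -1.56  0.26]
(449, 798, 3) (449, 510, 3)
```

View pics/m3.png

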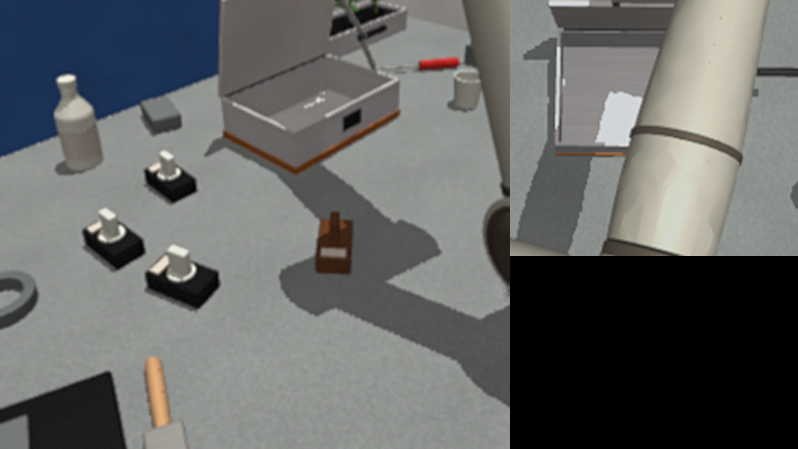

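The lid stands with its stay straight, and the stop was felt at about 35 N. I swing round in front of the lid to above cartridge A.

Run:
```python
from h import *
H=down(-np.pi+CYAW)
plan([((500,-300,385),None),((520,120,340),H),((575,212,240),H)],130)
print(proj("top",[case(10,-236,148),case(10,-188,148),case(19,-236,143),case(31,-236,130)]).round(1))
```

```text
[[-0.0069,0.0371,-0.0032,0,0,0,130],[-0.0069,0.0371,-0.0032,0,0,0,130],[-0.0069,0.0371,-0.0032,0,0,0,130],[-0.028,-0.0015,0.003,-0.0004,0.0003,0.1045,130],[-0.028,0.0014,0.003,-0.0004,0.0003,0.1045,130],[-0.0277,0.0043,0.003,-0.0004,0.0003,0.1045,130],[-0.0271,0.0072,0.003,-0.0004,0.0003,0.1045,130],[-0.0262,0.0099,0.003,-0.0004,0.0003,0.1045,130]]
[[-0.025,0.0126,0.003,-0.0004,0.0003,0.1045,130],[-0.0236,0.0152,0.003,-0.0004,0.0003,0.1045,130],[-0.0219,0.0175,0.003,-0.0004,0.0003,0.1045,130],[-0.0199,0.0197,0.003,-0.0004,0.0003,0.1045,130],[-0.0178,0.0217,0.003,-0.0004,0.0003,0.1045,130],[-0.0154,0.0234,0.003,-0.0004,0.0003,0.1045,130],[-0.0129,0.0249,0.003,-0.0004,0.0003,0.1045,130],[-0.0102,0.0261,0.003,-0.0004,0.0003,0.1045,130]]
[[-0.0074,0.027,0.003,-0.0004,0.0003,0.1045,130],[-0.0046,0.0277,0.003,-0.0004,0.0003,0.1045,130],[-0.014,0.0228,0.025,0,0,0,130],[-0.014,0.0228,0.025,0,0,0,130],[-0.014,0.0228,0.025,0,0,0,130],[-0.014,0.0228,0.025,0,0,0,130]]
[[378.6 144.1]
 [359.7 144.1]
 [378.  141.2]
 [376.5 138.2]]
```

Emit:
drive_tool(moves=[[[-0.007,0.037,-0.003,0,0,0,130],[-0.007,0.037,-0.003,0,0,0,130],[-0.007,0.037,-0.003,0,0,0,130],[-0.028,-0.0015,0.003,0,0,0.1045,130],[-0.028,0.0015,0.003,0,0,0.1045,130],[-0.0275,0.0045,0.003,0,0,0.1045,130],[-0.027,0.007,0.003,0,0,0.1045,130],[-0.026,0.01,0.003,0,0,0.1045,130]]])

```text
clock: 9.47
position: [505.3, -158.9, 365.2]
ee_rot: [-0.502, 0.865, 0.001, -0.001]
contact_force: [1.0, -0.3, -0.5]
gripper_width: 41.7
```

Emit:
drive_tool(moves=[[[-0.025,0.0125,0.003,0,0,0.1045,130],[-0.0235,0.015,0.003,0,0,0.1045,130],[-0.022,0.0175,0.003,0,0,0.1045,130],[-0.02,0.0195,0.003,0,0,0.1045,130],[-0.018,0.0215,0.003,0,0,0.1045,130],[-0.0155,0.0235,0.003,0,0,0.1045,130],[-0.013,0.025,0.003,0,0,0.1045,130],[-0.01,0.026,0.003,0,0,0.1045,130]]])

```text
clock: 10.13
position: [516.8, 64.7, 341.2]
ee_rot: [-0.107, 0.994, -0.0, -0.002]
contact_force: [0.6, -0.8, -0.3]
gripper_width: 41.5
```

Emit:
drive_tool(moves=[[[-0.0075,0.027,0.003,0,0,0.1045,130],[-0.0045,0.0275,0.003,0,0,0.1045,130],[-0.014,0.023,0.025,0,0,0,130],[-0.014,0.023,0.025,0,0,0,130],[-0.014,0.023,0.025,0,0,0,130],[-0.014,0.023,0.025,0,0,0,130],[0,0,0,0,0,0,130],[0,0,0,0,0,0,130]]])

```text
clock: 10.8
position: [574.2, 211.9, 232.8]
ee_rot: [-0.006, 1.0, -0.002, -0.004]
contact_force: [0.6, -0.6, -0.2]
gripper_width: 42.0
```

Run:
```python
from h import *
s=read_state();p=cam("wrist");im=get_image("wrist");cv2.imwrite("pics/w4.png",im);np.savez("w4.npz",*p)
cv2.imwrite("pics/w4v.png",cv2.resize(im,None,fx=1.4,fy=1.4))
print(s["position"],R.from_quat(s["ee_rot"]).as_matrix()[:,0].round(3))
print(1.4*proj("wrist",[(588,213,68),(588,213,30)],p))
```

```text
[574.19565213 211.93183942 232.77382609] [-1.    -0.012  0.007]
[[359.78188815 260.19728157]
 [359.89852041 245.39649142]]
```

View pics/w4v.png

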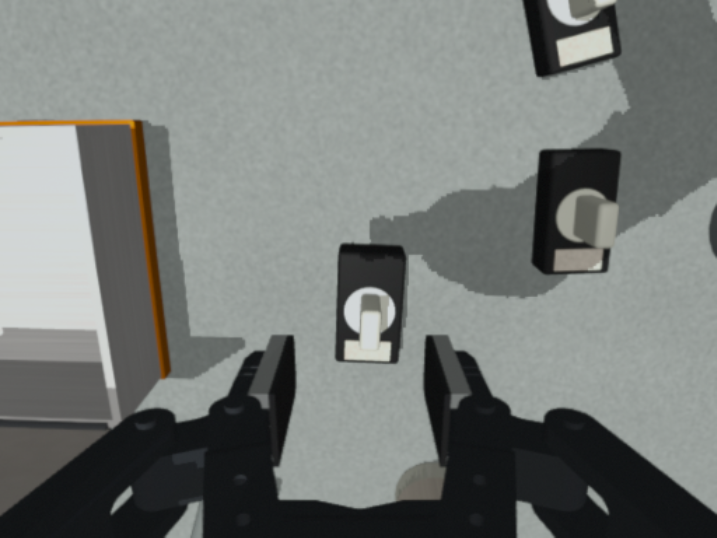

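Run:
```python
from h import *
z=np.load("w4.npz");p=tuple(z[k] for k in z.files)
for n,u,zz in [("A wick",(371,331),68),("A blk",(370,310),30),("A FL",(338,258),30),("A BL",(337,362),30),("A FR",(405,258),30),("A BR",(399,362),30),("B wick",(604,224),68),("B FL",(542,158),30),("B FR",(619,158),30),("B BR",(607,271),30),("case rim FL",(136,123),0)]:
    print(n,atz("wrist",np.array(u)/1.4,zz,p).round(1))
```

```text
A wick [637.9 221.2  68. ]
A blk [638.1 221.2  30. ]
A FL [597.7 197.2  30. ]
A BL [682.2 196.3  30. ]
A FR [597.  245.9  30. ]
A BR [681.5 244.7  30. ]
B wick [561.7 369.   68. ]
B FL [523.9 337.9  30. ]
B FR [522.6 392.4  30. ]
B BR [605.  396.8  30. ]
case rim FL [503.9  45.6   0. ]
```

Cartridge A now sits at about (638,221), confirmed by both wick and block, so it was knocked about 50 mm. B is unchanged. I pick A at its new place.

Emit:
drive_tool(moves=[[[-0.016,0.0025,0.02,0,0,0.012,130],[-0.016,0.0025,0.02,0,0,0.012,130],[-0.016,0.0025,0.02,0,0,0,130],[-0.016,0.0025,0.02,0,0,0,130],[0,0,0.03,0,0,0,130],[0,0,0,0,0,0,130],[0,0,0,0,0,0,130]]])

```text
clock: 11.43
position: [639.0, 220.3, 126.9]
ee_rot: [0.007, 1.0, -0.001, -0.001]
contact_force: [0.4, -0.1, 0.8]
gripper_width: 41.8
```

Run:
```python
from h import *
s=read_state();p=cam("wrist");im=get_image("wrist")
cv2.imwrite("pics/w5v.png",cv2.resize(im,None,fx=1.4,fy=1.4))
print(s["position"],R.from_quat(s["ee_rot"]).as_matrix()[:,0].round(3))
print(1.4*proj("wrist",[(638,221,68)],p))
```

```text
[638.97681038 220.32613188 126.85996721] [-1.     0.014  0.002]
[[358.29826332 296.05611374]]
```

View pics/w5v.png

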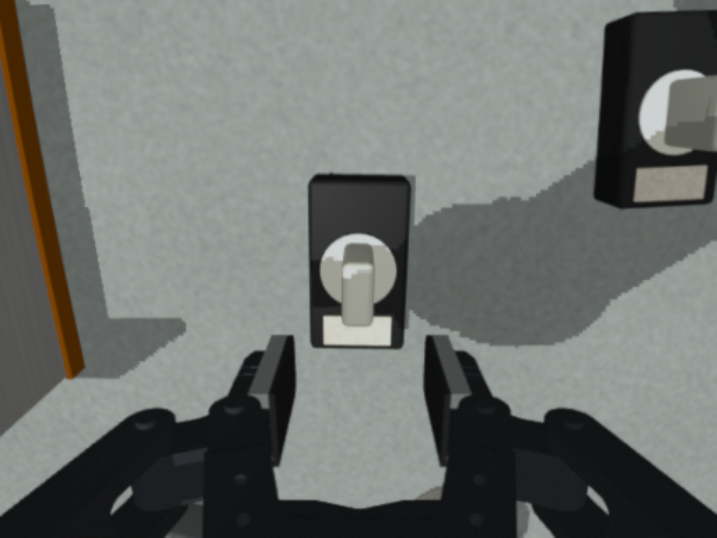

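The wick top is at (358,296), exactly as predicted. I go down and grip.

Emit:
drive_tool(moves=[[[0,0,0.025,0,0,0,130],[0,0,0.025,0,0,0,130],[0,0,0.02,0,0,0,130],[0,0,0.012,0,0,0,130],[0,0,0,0,0,0,130],[0,0,0,0,0,0,130]]])

```text
clock: 11.98
position: [640.6, 222.1, 46.8]
ee_rot: [0.006, 1.0, 0.0, 0.001]
contact_force: [0.7, -0.2, -0.3]
gripper_width: 42.3
```

Emit:
drive_tool(moves=[[[0,0,0,0,0,0,255],[0,0,0,0,0,0,255],[0,0,0,0,0,0,255],[0,0,0,0,0,0,255],[0,0,0,0,0,0,255],[0,0,-0.02,0,0,0,255],[0,0,-0.03,0,0,0,255],[0,0,-0.03,0,0,0,255]]])

```text
clock: 12.65
position: [638.4, 221.3, 123.5]
ee_rot: [0.007, 1.0, -0.001, -0.002]
contact_force: [0.7, 0.0, -2.1]
gripper_width: 13.0
```

Run:
```python
from h import *
H=down(-np.pi+CYAW)
s=read_state();print(s["position"],s["gripper_width"],s["contact_force"],case(-38,-85,0),case(-38,0,0),case(-38,85,0))
p=s["position"]
q=case(-38,-85,220)
plan([((560,150,220),H),((q[0],q[1],220),H)],255)
```

```text
[638.43667645 221.25529374 123.50824325] 12.979333995437466 [ 0.72657043  0.02904903 -2.05196214] [ 566.52271149 -182.44986913    0.        ] [565.50273597 -97.45598906   0.        ] [564.48276045 -12.46210898   0.        ]
[[0.0195,-0.0181,-0.024,-0.0005,-0.0011,-0.0063,255],[0.0196,-0.018,-0.024,-0.0005,-0.0011,-0.0063,255],[0.0197,-0.0178,-0.0241,-0.0005,-0.0011,-0.0063,255],[0.0197,-0.0177,-0.0241,-0.0005,-0.0011,-0.0063,255],[-0.0003,-0.0369,0,0,0,0,255],[-0.0003,-0.0369,0,0,0,0,255],[-0.0003,-0.0369,0,0,0,0,255],[-0.0003,-0.0369,0,0,0,0,255]]
[[-0.0003,-0.0369,0,0,0,0,255],[-0.0003,-0.0369,0,0,0,0,255],[-0.0003,-0.0369,0,0,0,0,255],[-0.0003,-0.0369,0,0,0,0,255],[-0.0003,-0.0369,0,0,0,0,255]]
```

Emit:
drive_tool(moves=[[[0.0195,-0.018,-0.024,0,0,-0.006,255],[0.0195,-0.018,-0.024,0,0,-0.006,255],[0.0195,-0.018,-0.024,0,0,-0.006,255],[0.0195,-0.018,-0.024,0,0,-0.006,255],[-0.0005,-0.037,0,0,0,0,255],[-0.0005,-0.037,0,0,0,0,255],[-0.0005,-0.037,0,0,0,0,255],[-0.0005,-0.037,0,0,0,0,255]]])

```text
clock: 13.32
position: [564.2, 0.9, 220.5]
ee_rot: [-0.006, 1.0, 0.0, -0.0]
contact_force: [0.9, -0.5, -3.0]
gripper_width: 13.1
```

Emit:
drive_tool(moves=[[[-0.0005,-0.037,0,0,0,0,255],[-0.0005,-0.037,0,0,0,0,255],[-0.0005,-0.037,0,0,0,0,255],[-0.0005,-0.037,0,0,0,0,255],[-0.0005,-0.037,0,0,0,0,255],[0,0,0,0,0,0,255],[0,0,0,0,0,0,255],[0,0,0,0,0,0,255]]])

```text
clock: 13.98
position: [569.3, -182.8, 219.9]
ee_rot: [-0.005, 1.0, 0.0, -0.001]
contact_force: [-0.5, 0.6, -1.4]
gripper_width: 13.2
```

Run:
```python
from h import *
s=read_state();p=cam("wrist");im=get_image("wrist")
cv2.imwrite("pics/w6v.png",cv2.resize(im,None,fx=1.4,fy=1.4))
print(s["position"],s["gripper_width"],R.from_quat(s["ee_rot"]).as_matrix()[:,0].round(3))
print(1.4*proj("wrist",[case(-94,-144,88),case(-94,144,88),case(-94,-144,6),case(-100,-150,0)],p))
```

```text
[ 569.26044708 -182.8294907   219.93777116] 13.236372339675324 [-1.    -0.01   0.002]
[[248.16138495 147.61170573]
 [765.09479462 151.03796214]
 [273.62284031 140.18024617]
 [266.21581557 131.1862416 ]]
```

View pics/w6v.png

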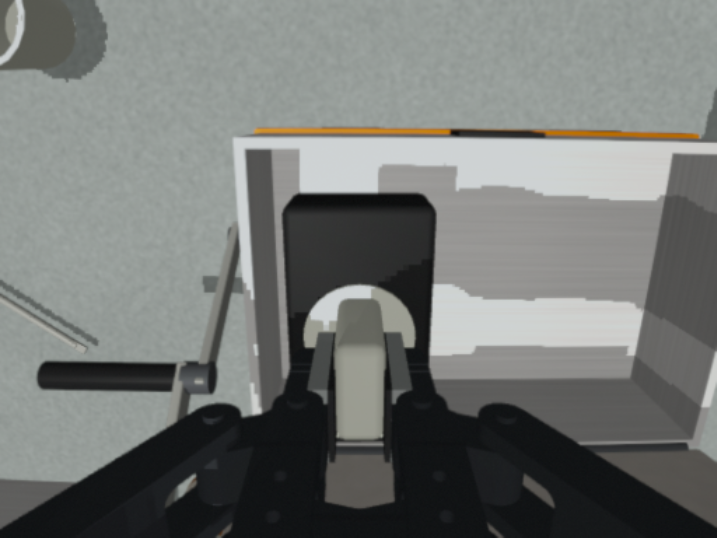

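Case corner (246,150) agrees with the prediction, and the stay is seen locked. I lower it in.

Emit:
drive_tool(moves=[[[0.001,0,0.035,0,0,0,255],[0.001,0,0.035,0,0,0,255],[0,0,0.035,0,0,0,255],[0,0,0.03,0,0,0,255],[0,0,0.02,0,0,0,255],[0,0,0.009,0,0,0,255],[0,0,0,0,0,0,255],[0,0,0,0,0,0,255]]])

```text
clock: 14.7
position: [568.8, -182.2, 57.7]
ee_rot: [-0.007, 1.0, -0.0, 0.001]
contact_force: [0.3, -0.9, -2.7]
gripper_width: 12.9
```

Emit:
drive_tool(moves=[[[0,0,0.002,0,0,0,255],[0,0,0.002,0,0,0,255],[0,0,0.001,0,0,0,255],[0,0,0,0,0,0,255]]])

```text
clock: 15.03
position: [568.3, -182.9, 52.7]
ee_rot: [-0.006, 1.0, -0.0, 0.001]
contact_force: [0.2, 1.4, -1.6]
gripper_width: 13.2
```

Emit:
drive_tool(moves=[[[0,0,0.001,0,0,0,255],[0,0,0,0,0,0,130],[0,0,0,0,0,0,130],[0,0,0,0,0,0,130],[0,0,-0.03,0,0,0,130],[0,0,-0.04,0,0,0,130],[0,0,-0.04,0,0,0,130],[0,0,-0.03,0,0,0,130]]])

```text
clock: 15.7
position: [568.7, -183.3, 194.5]
ee_rot: [-0.006, 1.0, -0.001, 0.002]
contact_force: [1.1, -0.0, 1.2]
gripper_width: 41.9
```

Emit:
drive_tool(moves=[[[0,0.039,0,0,0,0,130],[0,0.039,0,0,0,0,130],[0,0.039,0,0,0,0,130],[0,0.039,0,0,0,0,130],[0,0.039,0,0,0,0,130],[0,0.039,0,0,0,0,130],[0,0.039,0,0,0,0,130],[0,0.039,0,0,0,0,130]]])

```text
clock: 16.37
position: [563.9, 130.9, 191.2]
ee_rot: [-0.006, 1.0, 0.0, 0.0]
contact_force: [0.6, -0.4, 0.0]
gripper_width: 41.7
```

Emit:
drive_tool(moves=[[[0,0.04,0,0,0,-0.025,130],[0,0.04,0,0,0,-0.025,130],[0,0.04,0.005,0,0,0,130],[0,0.04,0.01,0,0,0,130],[0,0.04,0.01,0,0,0,130],[0,0.04,0.01,0,0,0,130],[0,0,0,0,0,0,130],[0,0,0,0,0,0,130]]])

```text
clock: 17.03
position: [551.6, 370.6, 154.3]
ee_rot: [-0.032, 0.999, -0.001, -0.001]
contact_force: [0.2, -0.2, -1.0]
gripper_width: 41.9
```

Run:
```python
from h import *
s=read_state();p=cam("wrist");im=get_image("wrist");np.savez("w7.npz",*p)
cv2.imwrite("pics/w7v.png",cv2.resize(im,None,fx=1.4,fy=1.4))
print(s["position"],s["gripper_width"],R.from_quat(s["ee_rot"]).as_matrix()[:,0].round(3))
print(1.4*proj("wrist",[(561.7,369,68)],p))
```

```text
[551.61278791 370.63462083 154.25784992] 41.918151766287025 [-0.998 -0.064  0.002]
[[352.63477926 296.71181185]]
```

View pics/w7v.png

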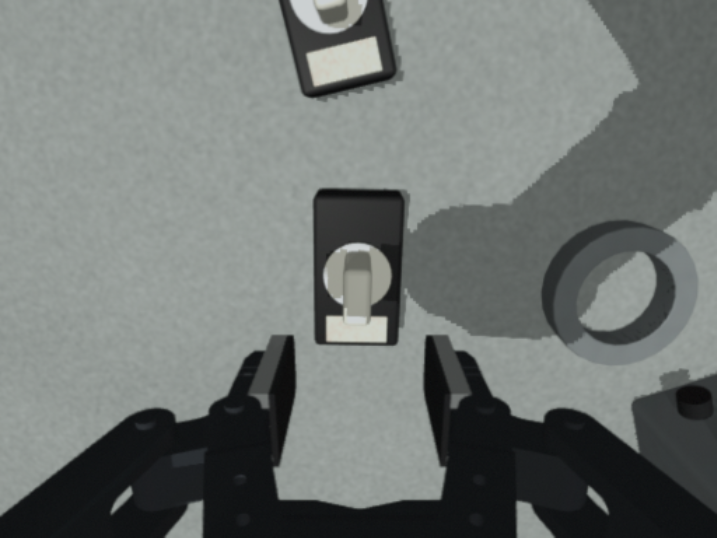

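B is centred: wick top at (358,298) and yaw aligned. C is partly visible at (335,10).

Emit:
drive_tool(moves=[[[-0.005,0,0.02,0,0,0,130],[-0.005,0,0.025,0,0,0,130],[0,0,0.025,0,0,0,130],[0,0,0.02,0,0,0,130],[0,0,0.012,0,0,0,130],[0,0,0.006,0,0,0,130],[0,0,0,0,0,0,130],[0,0,0,0,0,0,130]]])

```text
clock: 17.75
position: [563.4, 369.3, 49.1]
ee_rot: [-0.031, 1.0, 0.0, 0.001]
contact_force: [-0.0, 0.2, 0.1]
gripper_width: 42.2
```

Emit:
drive_tool(moves=[[[0,0,0,0,0,0,255],[0,0,0,0,0,0,255],[0,0,0,0,0,0,255],[0,0,0,0,0,0,255],[0,0,0,0,0,0,255],[0,0,-0.02,0,0,0,255],[0,0,-0.04,0,0,0,255],[0,0,-0.04,0,0,0,255]]])

```text
clock: 18.42
position: [560.9, 368.0, 145.9]
ee_rot: [-0.03, 1.0, -0.002, -0.003]
contact_force: [0.8, 1.0, -1.7]
gripper_width: 13.1
```

Run:
```python
from h import *
H=down(-np.pi+CYAW)
s=read_state();print(s["position"],s["gripper_width"],s["contact_force"])
q=case(-38,0,215)
plan([((562,340,200),H),((q[0],q[1],200),H)],255)
```

```text
[560.88831504 367.97119882 145.89920429] 13.106345385241141 [ 0.81411983  0.97344967 -1.72336118]
[[0.0005,-0.0141,-0.027,-0.0022,-0.0029,0.0244,255],[0,-0.0141,-0.027,-0.0022,-0.0029,0.0244,255],[0.0001,-0.0365,0,0,0,0,255],[0.0001,-0.0365,0,0,0,0,255],[0.0001,-0.0365,0,0,0,0,255],[0.0001,-0.0365,0,0,0,0,255],[0.0001,-0.0365,0,0,0,0,255],[0.0001,-0.0365,0,0,0,0,255]]
[[0.0001,-0.0365,0,0,0,0,255],[0.0001,-0.0365,0,0,0,0,255],[0.0001,-0.0365,0,0,0,0,255],[0.0001,-0.0365,0,0,0,0,255],[0.0001,-0.0365,0,0,0,0,255],[0.0001,-0.0365,0,0,0,0,255]]
```

Emit:
drive_tool(moves=[[[0.0005,-0.014,-0.027,0,0,0.0245,255],[0,-0.014,-0.027,0,0,0.0245,255],[0,-0.0365,0,0,0,0,255],[0,-0.0365,0,0,0,0,255],[0,-0.0365,0,0,0,0,255],[0,-0.0365,0,0,0,0,255],[0,-0.0365,0,0,0,0,255],[0,-0.0365,0,0,0,0,255]]])

```text
clock: 19.08
position: [564.9, 120.5, 201.0]
ee_rot: [-0.006, 1.0, -0.0, -0.001]
contact_force: [2.1, 0.3, -2.1]
gripper_width: 12.9
```

Emit:
drive_tool(moves=[[[0,-0.0365,0,0,0,0,255],[0,-0.0365,0,0,0,0,255],[0,-0.0365,0,0,0,0,255],[0,-0.0365,0,0,0,0,255],[0,-0.0365,0,0,0,0,255],[0,-0.0365,0,0,0,0,255],[0,0,0,0,0,0,255],[0,0,0,0,0,0,255]]])

```text
clock: 19.75
position: [567.7, -98.6, 200.7]
ee_rot: [-0.004, 1.0, 0.0, -0.001]
contact_force: [-0.6, 0.8, -2.6]
gripper_width: 12.8
```

Descend to about 58, then ease down.

Emit:
drive_tool(moves=[[[0,0,0.035,0,0,0,255],[0,0,0.035,0,0,0,255],[0,0,0.035,0,0,0,255],[0,0,0.025,0,0,0,255],[0,0,0.01,0,0,0,255],[0,0,0.003,0,0,0,255],[0,0,0,0,0,0,255],[0,0,0,0,0,0,255]]])

```text
clock: 20.42
position: [570.3, -96.2, 60.5]
ee_rot: [-0.007, 1.0, -0.0, 0.002]
contact_force: [0.7, -0.0, -2.1]
gripper_width: 13.3
```

Emit:
drive_tool(moves=[[[0,0,0.002,0,0,0,255],[0,0,0.002,0,0,0,255],[0,0,0,0,0,0,255],[0,0,0,0,0,0,255]]])

```text
clock: 20.75
position: [569.1, -96.6, 55.6]
ee_rot: [-0.006, 1.0, 0.0, 0.001]
contact_force: [-0.5, 1.0, -1.0]
gripper_width: 12.7
```

Run:
```python
from h import *
s=read_state();r=R.from_quat(s["ee_rot"]);p=s["position"]+[0,0,138]
plan([((412,346,158),down(-np.pi+.27))],130,start=(p,r))
```

```text
[[0.0117,0.0342,0.0027,0,0.0001,-0.0198,130],[0.011,0.0344,0.0027,0,0.0001,-0.0198,130],[0.0103,0.0346,0.0027,0,0.0001,-0.0198,130],[0.0096,0.0348,0.0027,0,0.0001,-0.0198,130],[0.0089,0.035,0.0027,0,0.0001,-0.0198,130],[0.0082,0.0352,0.0027,0,0.0001,-0.0198,130],[0.0075,0.0353,0.0027,0,0.0001,-0.0198,130],[0.0068,0.0355,0.0027,0,0.0001,-0.0198,130]]
[[0.0061,0.0356,0.0027,0,0.0001,-0.0198,130],[0.0054,0.0357,0.0027,0,0.0001,-0.0198,130],[0.0047,0.0358,0.0027,0,0.0001,-0.0198,130],[0.004,0.0359,0.0027,0,0.0001,-0.0198,130],[0.0033,0.036,0.0027,0,0.0001,-0.0198,130]]
```

Emit:
drive_tool(moves=[[[0,0,0.002,0,0,0,255],[0,0,0,0,0,0,130],[0,0,0,0,0,0,130],[0,0,0,0,0,0,130],[0,0,-0.03,0,0,0,130],[0,0,-0.04,0,0,0,130],[0,0,-0.04,0,0,0,130],[0,0,-0.03,0,0,0,130]]])

```text
clock: 21.42
position: [569.8, -96.9, 196.4]
ee_rot: [-0.006, 1.0, -0.0, 0.002]
contact_force: [0.4, -0.1, 0.2]
gripper_width: 41.9
```

Emit:
drive_tool(moves=[[[0.0115,0.034,0.003,0,0,-0.02,130],[0.011,0.0345,0.003,0,0,-0.02,130],[0.0105,0.0345,0.003,0,0,-0.02,130],[0.0095,0.035,0.003,0,0,-0.02,130],[0.009,0.035,0.003,0,0,-0.02,130],[0.008,0.035,0.003,0,0,-0.02,130],[0.0075,0.0355,0.003,0,0,-0.02,130],[0.007,0.0355,0.003,0,0,-0.02,130]]])

```text
clock: 22.08
position: [471.3, 177.1, 169.0]
ee_rot: [-0.086, 0.996, 0.0, 0.0]
contact_force: [0.5, -0.5, 0.8]
gripper_width: 42.0
```

Emit:
drive_tool(moves=[[[0.006,0.0355,0.003,0,0,-0.02,130],[0.0055,0.0355,0.003,0,0,-0.02,130],[0.0045,0.036,0.003,0,0,-0.02,130],[0.004,0.036,0.003,0,0,-0.02,130],[0.0035,0.036,0.003,0,0,-0.02,130],[0,0,0,0,0,0,130],[0,0,0,0,0,0,130],[0,0,0,0,0,0,130]]])

```text
clock: 22.75
position: [411.1, 345.5, 153.7]
ee_rot: [-0.136, 0.991, -0.0, -0.0]
contact_force: [0.8, -0.8, -0.0]
gripper_width: 41.6
```

Run:
```python
from h import *
s=read_state();p=cam("wrist");im=get_image("wrist");np.savez("w8.npz",*p)
cv2.imwrite("pics/w8v.png",cv2.resize(im,None,fx=1.4,fy=1.4))
print(s["position"],s["gripper_width"],R.from_quat(s["ee_rot"]).as_matrix()[:,0].round(3))
print(1.4*proj("wrist",[(421,348,68)],p))
```

```text
[411.09341953 345.47070132 153.70692111] 41.59494769192779 [-0.963 -0.269  0.001]
[[357.16695448 297.13014492]]
```

View pics/w8v.png

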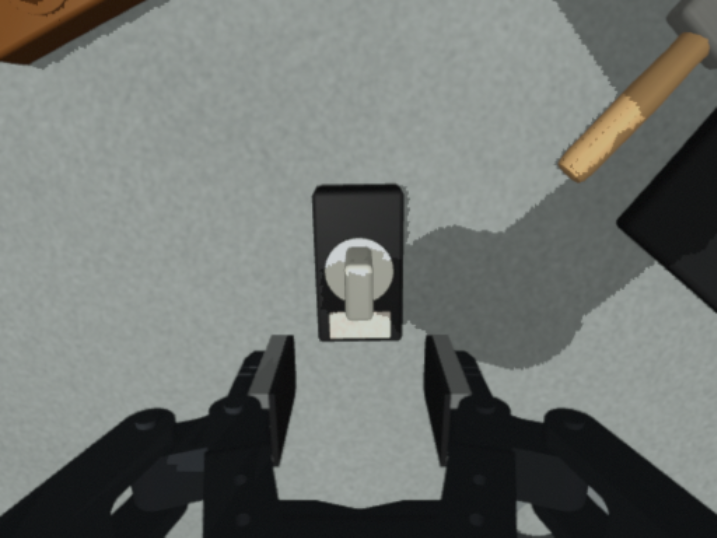

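C is centred with its wick at (359,292) and yaw matching. It needs about 8 mm forward.

Emit:
drive_tool(moves=[[[-0.004,0,0.02,0,0,0,130],[-0.004,0,0.025,0,0,0,130],[0,0,0.025,0,0,0,130],[0,0,0.02,0,0,0,130],[0,0,0.012,0,0,0,130],[0,0,0.006,0,0,0,130],[0,0,0,0,0,0,130],[0,0,0,0,0,0,130]]])

```text
clock: 23.47
position: [419.7, 347.4, 46.4]
ee_rot: [-0.135, 0.991, 0.0, 0.0]
contact_force: [-0.3, 0.0, -0.2]
gripper_width: 42.1
```

Emit:
drive_tool(moves=[[[0,0,0,0,0,0,255],[0,0,0,0,0,0,255],[0,0,0,0,0,0,255],[0,0,0,0,0,0,255],[0,0,0,0,0,0,255],[0,0,-0.03,0,0,0,255],[0,0,-0.04,0,0,0,255],[0,0,-0.04,0,0,0,255]]])

```text
clock: 24.13
position: [418.0, 346.8, 155.6]
ee_rot: [-0.136, 0.991, -0.001, -0.002]
contact_force: [0.6, 1.0, -1.0]
gripper_width: 13.1
```

Run:
```python
from h import *
H=down(-np.pi+CYAW)
s=read_state();print(s["position"],s["gripper_width"],s["contact_force"])
q=case(-38,85,200)
plan([(q,H)],255)
```

```text
[417.95850372 346.8228843  155.63168652] 13.090757963462364 [ 0.59521927  1.0129834  -0.97680544]
[[-0.004,-0.0351,-0.004,-0.0003,-0.0003,0.0236,255],[-0.0049,-0.0349,-0.004,-0.0003,-0.0003,0.0236,255],[-0.0057,-0.0348,-0.004,-0.0003,-0.0003,0.0236,255],[-0.0065,-0.0347,-0.004,-0.0003,-0.0003,0.0236,255],[-0.0073,-0.0345,-0.004,-0.0003,-0.0003,0.0236,255],[-0.0081,-0.0343,-0.004,-0.0003,-0.0003,0.0236,255],[-0.009,-0.0341,-0.004,-0.0003,-0.0003,0.0236,255],[-0.0098,-0.0339,-0.004,-0.0003,-0.0003,0.0236,255]]
[[-0.0106,-0.0337,-0.004,-0.0003,-0.0003,0.0236,255],[-0.0114,-0.0334,-0.004,-0.0003,-0.0003,0.0236,255],[-0.0121,-0.0331,-0.004,-0.0003,-0.0003,0.0236,255]]
```

Emit:
drive_tool(moves=[[[-0.004,-0.035,-0.004,0,0,0.0235,255],[-0.005,-0.035,-0.004,0,0,0.0235,255],[-0.0055,-0.035,-0.004,0,0,0.0235,255],[-0.0065,-0.0345,-0.004,0,0,0.0235,255],[-0.0075,-0.0345,-0.004,0,0,0.0235,255],[-0.008,-0.0345,-0.004,0,0,0.0235,255],[-0.009,-0.034,-0.004,0,0,0.0235,255],[-0.01,-0.034,-0.004,0,0,0.0235,255]]])

```text
clock: 24.8
position: [525.5, 84.9, 187.5]
ee_rot: [-0.042, 0.999, 0.0, -0.001]
contact_force: [1.4, -0.3, -1.6]
gripper_width: 13.1
```

Emit:
drive_tool(moves=[[[-0.0105,-0.0335,-0.004,0,0,0.0235,255],[-0.0115,-0.0335,-0.004,0,0,0.0235,255],[-0.012,-0.033,-0.004,0,0,0.0235,255],[0,0,0,0,0,0,255],[0,0,0,0,0,0,255],[0,0,0,0,0,0,255]]])

```text
clock: 25.3
position: [565.1, -11.4, 199.0]
ee_rot: [-0.007, 1.0, 0.0, -0.001]
contact_force: [0.1, -0.1, -2.6]
gripper_width: 13.2
```

Emit:
drive_tool(moves=[[[0,0,0.035,0,0,0,255],[0,0,0.035,0,0,0,255],[0,0,0.035,0,0,0,255],[0,0,0.025,0,0,0,255],[0,0,0.01,0,0,0,255],[0,0,0.003,0,0,0,255],[0,0,0,0,0,0,255],[0,0,0,0,0,0,255]]])

```text
clock: 25.97
position: [567.2, -10.6, 58.5]
ee_rot: [-0.008, 1.0, 0.0, 0.002]
contact_force: [-0.9, 0.5, -1.4]
gripper_width: 13.1
```

Emit:
drive_tool(moves=[[[0,0,0.002,0,0,0,255],[0,0,0.002,0,0,0,255],[0,0,0.001,0,0,0,255],[0,0,0,0,0,0,255]]])

```text
clock: 26.3
position: [566.5, -11.3, 53.0]
ee_rot: [-0.007, 1.0, 0.0, 0.001]
contact_force: [-0.2, 0.1, 3.6]
gripper_width: 13.3
```

Emit:
drive_tool(moves=[[[0,0,0,0,0,0,130],[0,0,0,0,0,0,130],[0,0,0,0,0,0,130],[0,0,-0.03,0,0,0,130],[0,0,-0.04,0,0,0,130],[0,0,-0.04,0,0,0,130],[0,0,-0.04,0,0,0,130],[0,0,-0.04,0,0,0,130]]])

```text
clock: 26.97
position: [565.5, -11.5, 244.0]
ee_rot: [-0.007, 1.0, -0.0, 0.0]
contact_force: [0.0, 0.7, -0.7]
gripper_width: 42.0
```

Emit:
drive_tool(moves=[[[0,-0.03,-0.04,0,0,0,130],[0,-0.03,-0.04,0,0,0,130],[0,-0.03,-0.03,0,0,0,130],[0,0,0,0,0,0,130],[0,0,0,0,0,0,130],[0,0,0,0,0,0,130]]])

```text
clock: 27.47
position: [566.5, -90.8, 337.1]
ee_rot: [-0.007, 1.0, 0.0, -0.001]
contact_force: [-0.7, 0.3, -0.9]
gripper_width: 41.7
```

Run:
```python
from h import *
s=read_state();p=cam("wrist");im=get_image("wrist");np.savez("w9.npz",*p)
cv2.imwrite("pics/w9v.png",cv2.resize(im,None,fx=1.4,fy=1.4))
print(s["position"],s["joints"].round(2),s["contact_force"])
```

```text
[566.45130068 -90.76604451 337.11225634] [ 0.12  0.25  0.05 -0.   -1.38 -1.68] [-0.7347572   0.25985507 -0.87029217]
```

View pics/w9v.png

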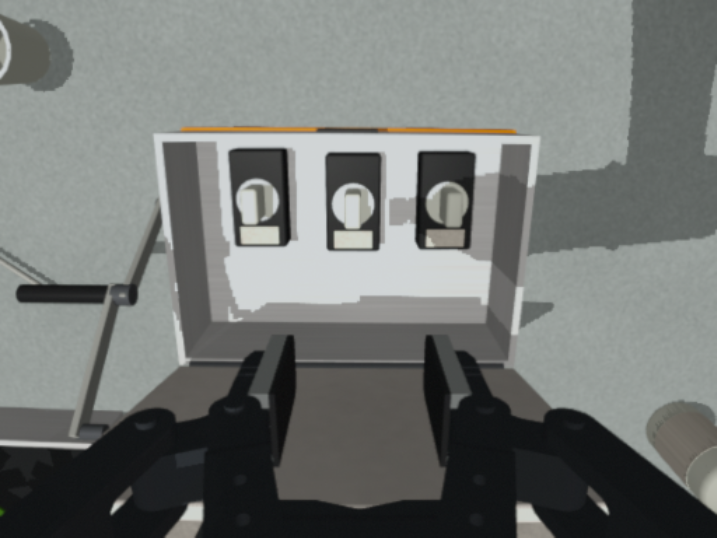

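All three cartridges stand flat inside with wick holders up at (255,200), (353,202) and (447,200), the stay is straight at (125,293), and the gripper is clear. Next I go above the rod, turning the tool back, and also check the top view for anything that was hidden earlier.

Run:
```python
from h import *
plan([((560,-310,330),down(CYAW-np.pi/2)),((613,-320,260),down(CYAW-np.pi/2))],150)
```

```text
[[0.0006,-0.0146,0.0004,0.0002,-0.0001,-0.1046,150],[0.0021,-0.0145,0.0004,0.0002,-0.0001,-0.1046,150],[0.0036,-0.0142,0.0004,0.0002,-0.0001,-0.1046,150],[0.0051,-0.0137,0.0004,0.0002,-0.0001,-0.1046,150],[0.0065,-0.0131,0.0004,0.0002,-0.0001,-0.1046,150],[0.0078,-0.0124,0.0004,0.0002,-0.0001,-0.1046,150],[0.0091,-0.0115,0.0004,0.0002,-0.0001,-0.1046,150],[0.0102,-0.0105,0.0004,0.0002,-0.0001,-0.1046,150]]
[[0.0113,-0.0093,0.0004,0.0002,-0.0001,-0.1046,150],[0.0122,-0.0081,0.0004,0.0002,-0.0001,-0.1046,150],[0.013,-0.0068,0.0004,0.0002,-0.0001,-0.1046,150],[0.0136,-0.0054,0.0004,0.0002,-0.0001,-0.1046,150],[0.0141,-0.0039,0.0004,0.0002,-0.0001,-0.1046,150],[0.0144,-0.0025,0.0004,0.0002,-0.0001,-0.1046,150],[0.0146,-0.0009,0.0004,0.0002,-0.0001,-0.1046,150],[0.0035,-0.0176,0.0233,0,0,0,150]]
[[0.0035,-0.0176,0.0233,0,0,0,150],[0.0035,-0.0176,0.0233,0,0,0,150]]
```

Emit:
drive_tool(moves=[[[0.0005,-0.0145,0,0,0,-0.1046,150],[0.002,-0.0145,0,0,0,-0.1046,150],[0.0035,-0.014,0,0,0,-0.1046,150],[0.005,-0.0135,0,0,0,-0.1046,150],[0.0065,-0.013,0,0,0,-0.1046,150],[0.008,-0.0125,0,0,0,-0.1046,150],[0.009,-0.0115,0,0,0,-0.1046,150],[0.01,-0.0105,0,0,0,-0.1046,150]]])

```text
clock: 28.18
position: [564.0, -206.8, 336.0]
ee_rot: [-0.416, 0.91, 0.001, -0.002]
contact_force: [-0.1, -0.3, 0.3]
gripper_width: 35.4
```

Emit:
drive_tool(moves=[[[0.0115,-0.0095,0,0,0,-0.1046,150],[0.012,-0.008,0,0,0,-0.1046,150],[0.013,-0.007,0,0,0,-0.1046,150],[0.0135,-0.0055,0,0,0,-0.1046,150],[0.014,-0.004,0,0,0,-0.1046,150],[0.0145,-0.0025,0,0,0,-0.1046,150],[0.0145,-0.001,0,0,0,-0.1046,150],[0.0035,-0.0175,0.025,0,0,0,150]]])

```text
clock: 28.85
position: [579.4, -315.1, 317.5]
ee_rot: [0.712, -0.702, 0.004, -0.001]
contact_force: [2.0, 0.0, 2.5]
gripper_width: 35.3
```

Emit:
drive_tool(moves=[[[0.0035,-0.0175,0.025,0,0,0,150],[0.0035,-0.0175,0.025,0,0,0,150],[0,0,0,0,0,0,150],[0,0,0,0,0,0,150],[0,0,0,0,0,0,150]]])

```text
clock: 29.27
position: [614.5, -319.1, 262.8]
ee_rot: [0.712, -0.702, -0.0, 0.001]
contact_force: [-0.3, 0.2, -0.1]
gripper_width: 34.9
```

Run:
```python
from h import *
s=read_state();p=cam("wrist");im=get_image("wrist")
t=get_image("top");d=get_image("side");K=lambda i:cv2.resize(i,(400,300))
cv2.imwrite("pics/m10.png",np.vstack([np.hstack([K(im),K(t)]),np.hstack([K(d),np.zeros((300,400,3),np.uint8)])]))
print(s["position"],R.from_quat(s["ee_rot"]).as_matrix()[:,0].round(3))
print(400/512*proj("wrist",[case(10,-188,148),case(10,-236,148)],p))
```

```text
[ 614.50519355 -319.0618644   262.787168  ] [ 0.013 -1.     0.   ]
[[199.65713814 177.88185322]
 [199.67507031 131.40665242]]
```

View pics/m10.png

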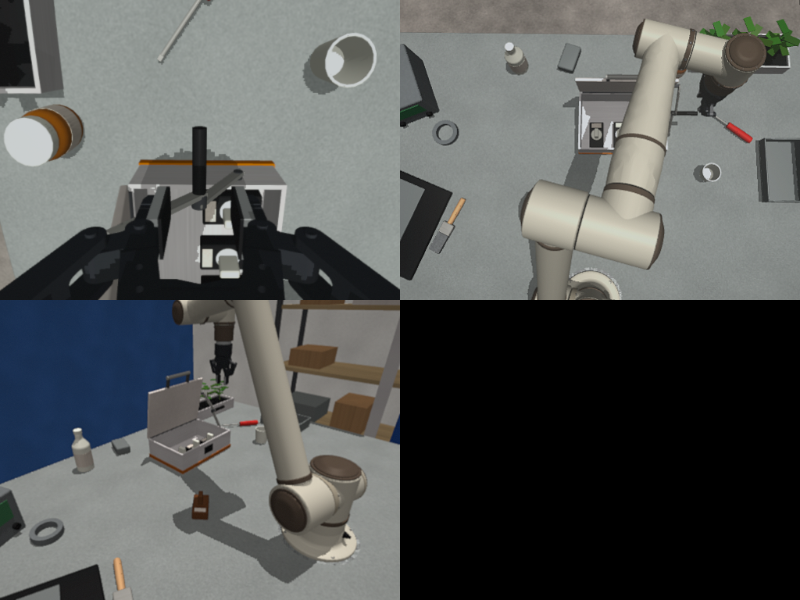

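The rod is centred under the fingers at column 200, and all bench items are undisturbed. No further black cartridge is visible. I grip the rod.

Emit:
drive_tool(moves=[[[0,0,0.03,0,0,0,150],[0,0,0.03,0,0,0,150],[0,0,0.03,0,0,0,150],[0,0,0.02,0,0,0,150],[0,0,0.011,0,0,0,150],[0,0,0,0,0,0,150],[0,0,0,0,0,0,150]]])

```text
clock: 30.0
position: [614.9, -319.9, 143.5]
ee_rot: [0.711, -0.703, 0.001, -0.0]
contact_force: [0.3, -0.2, 1.5]
gripper_width: 34.7
```

Emit:
drive_tool(moves=[[[0,0,0,0,0,0,255],[0,0,0,0,0,0,255],[0,0,0,0,0,0,255],[0,0,0,0,0,0,255],[0,0,0,0,0,0,255]]])

```text
clock: 30.42
position: [615.9, -320.0, 144.5]
ee_rot: [0.712, -0.703, 0.002, -0.001]
contact_force: [1.4, 0.9, 5.1]
gripper_width: 11.8
```

Emit:
drive_tool(moves=[[[0,-0.0034,0.0021,0,0,0,255],[0,-0.0033,0.0022,0,0,0,255],[0,-0.0032,0.0024,0,0,0,255],[0,-0.0031,0.0025,0,0,0,255],[0,-0.0029,0.0027,0,0,0,255],[0,-0.0028,0.0028,0,0,0,255],[0,0,0,0,0,0,255]]])

```text
clock: 31.0
position: [633.7, -319.9, 128.8]
ee_rot: [0.711, -0.703, 0.001, -0.0]
contact_force: [-2.3, 0.0, 6.0]
gripper_width: 11.5
```

Emit:
drive_tool(moves=[[[0,-0.0027,0.003,0,0,0,255],[0,-0.0025,0.0032,0,0,0,255],[0,-0.0023,0.0033,0,0,0,255],[0,0,0,0,0,0,255],[0,0,0,0,0,0,255]]])

```text
clock: 31.42
position: [640.8, -319.8, 119.0]
ee_rot: [0.711, -0.703, 0.001, -0.0]
contact_force: [-1.6, -0.3, 5.0]
gripper_width: 12.0
```

Emit:
drive_tool(moves=[[[0,0,0,0,0,0,150],[0,0,0,0,0,0,150],[0,0,0,0,0,0,150],[0,0,-0.03,0,0,0,150],[0,0,-0.04,0,0,0,150],[0,0,-0.04,0,0,0,150],[0,0,-0.04,0,0,0,150],[0,0,-0.04,0,0,0,150]]])

```text
clock: 32.08
position: [640.2, -319.0, 309.3]
ee_rot: [0.711, -0.703, -0.0, 0.0]
contact_force: [1.3, -0.8, 0.5]
gripper_width: 35.1
```

Emit:
drive_tool(moves=[[[0,0,-0.04,0,0,0,150],[0,0,-0.04,0,0,0,150],[-0.037,-0.0015,-0.015,0,0,0,150],[-0.037,-0.0015,0,0,0,0,150],[-0.037,-0.0015,0,0,0,0,150],[-0.037,-0.0015,0,0,0,0,150],[-0.037,-0.0015,0,0,0,0,150],[-0.037,-0.0015,0,0,0,0,150]]])

```text
clock: 32.75
position: [646.6, -95.3, 402.4]
ee_rot: [0.711, -0.703, -0.0, 0.0]
contact_force: [0.9, -0.6, -1.2]
gripper_width: 35.1
```

Emit:
drive_tool(moves=[[[0,0,0,0,0,0,150],[0,0,0,0,0,0,150],[0,0,0,0,0,0,150]]])

```text
clock: 33.0
position: [646.9, -97.1, 402.5]
ee_rot: [0.712, -0.703, -0.0, 0.0]
contact_force: [-0.1, 0.2, -0.3]
gripper_width: 35.3
```

Run:
```python
from h import *
s=read_state();p=cam("wrist");im=get_image("wrist")
cv2.imwrite("pics/w11v.png",cv2.resize(im,None,fx=1.4,fy=1.4))
print(s["position"],R.from_quat(s["ee_rot"]).as_matrix()[:,0].round(3))
print(1.4*proj("wrist",[(647.4,-98-62,326.6),(647.4,-98+62,326.6)],p))
```

```text
[646.94462377 -97.09056037 402.52654071] [ 0.013 -1.     0.   ]
[[362.46638433 145.06646329]
 [358.84269982 399.07866688]]
```

View pics/w11v.png

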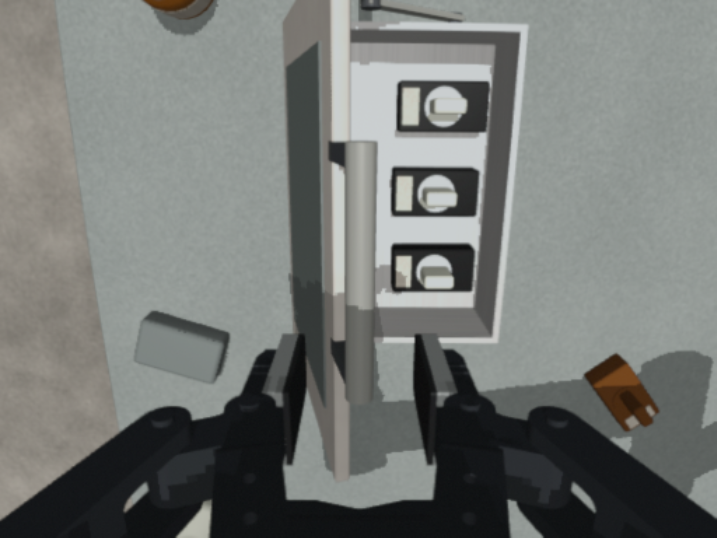

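The bar is centred at column 360 and the cartridges are undisturbed. I grip the bar.

Emit:
drive_tool(moves=[[[0,0,0.03,0,0,0,150],[0,0,0.03,0,0,0,150],[0,0,0.02,0,0,0,150],[0,0,0.004,0,0,0,150],[0,0,0,0,0,0,150],[0,0,0,0,0,0,150]]])

```text
clock: 33.55
position: [647.5, -98.4, 320.2]
ee_rot: [0.711, -0.703, 0.001, -0.0]
contact_force: [-0.3, 0.3, 1.1]
gripper_width: 35.5
```

Emit:
drive_tool(moves=[[[0,0,0,0,0,0,255],[0,0,0,0,0,0,255],[0,0,0,0,0,0,255],[0,0,0,0,0,0,255],[0,0,0,0,0,0,255]]])

```text
clock: 33.97
position: [647.4, -97.6, 321.1]
ee_rot: [0.711, -0.703, 0.002, -0.001]
contact_force: [-0.0, 0.1, 5.9]
gripper_width: 12.0
```

Run:
```python
import numpy as np
t=np.linspace(1.315,0,21);x=-245*np.cos(t)+6*np.sin(t);z=245*np.sin(t)+6*np.cos(t)
print((-np.diff(x)).round(1).tolist());print((-np.diff(z)).round(1).tolist())
```

```text
[15.6, 15.2, 14.9, 14.4, 13.9, 13.4, 12.7, 12.1, 11.3, 10.6, 9.7, 8.9, 8.0, 7.0, 6.1, 5.1, 4.1, 3.0, 2.0, 0.9]
[4.2, 5.2, 6.2, 7.2, 8.1, 9.0, 9.9, 10.7, 11.4, 12.2, 12.8, 13.4, 14.0, 14.5, 14.9, 15.3, 15.6, 15.8, 16.0, 16.1]
```

Emit:
drive_tool(moves=[[[0,0.0155,0.004,0,0,0,255],[0,0.015,0.005,0,0,0,255],[0,0.015,0.006,0,0,0,255],[0,0.0145,0.007,0,0,0,255],[0,0.014,0.008,0,0,0,255],[0,0.0135,0.009,0,0,0,255],[0,0,0,0,0,0,255]]])

```text
clock: 34.55
position: [557.2, -98.1, 279.5]
ee_rot: [0.711, -0.703, -0.001, 0.0]
contact_force: [-3.2, -0.2, 0.7]
gripper_width: 12.1
```

Emit:
drive_tool(moves=[[[0,0.0125,0.01,0,0,0,255],[0,0.012,0.0105,0,0,0,255],[0,0.0115,0.0115,0,0,0,255],[0,0.0105,0.012,0,0,0,255],[0,0.0095,0.013,0,0,0,255],[0,0.009,0.0135,0,0,0,255],[0,0.008,0.014,0,0,0,255]]])

```text
clock: 35.13
position: [487.5, -98.6, 195.7]
ee_rot: [0.711, -0.703, 0.001, -0.002]
contact_force: [-0.2, 2.1, 1.2]
gripper_width: 11.6
```

Emit:
drive_tool(moves=[[[0,0.007,0.0145,0,0,0,255],[0,0.006,0.015,0,0,0,255],[0,0.005,0.015,0,0,0,255],[0,0.004,0.0155,0,0,0,255],[0,0.003,0.016,0,0,0,255],[0,0.002,0.01,0,0,0,255],[0,0,0,0,0,0,255]]])

```text
clock: 35.72
position: [460.5, -98.7, 107.9]
ee_rot: [0.711, -0.703, -0.0, -0.001]
contact_force: [1.2, 2.7, -1.5]
gripper_width: 11.8
```

Emit:
drive_tool(moves=[[[0,0.001,0.007,0,0,0,255],[0,0.001,0.007,0,0,0,255],[0,0,0.006,0,0,0,255],[0,0,0.004,0,0,0,255],[0,0,0.002,0,0,0,255],[0,0,0,0,0,0,255],[0,0,0,0,0,0,255]]])

```text
clock: 36.3
position: [458.7, -98.9, 84.3]
ee_rot: [0.712, -0.703, 0.001, -0.001]
contact_force: [-0.4, 6.0, 6.0]
gripper_width: 11.6
```

Emit:
drive_tool(moves=[[[0,0,0.003,0,0,0,255],[0,0,0.003,0,0,0,255],[0,0,0,0,0,0,255],[0,0,0,0,0,0,255]]])

```text
clock: 36.63
position: [458.6, -99.1, 83.3]
ee_rot: [0.712, -0.702, 0.001, -0.0]
contact_force: [-12.8, 11.7, 45.8]
gripper_width: 12.0
```

There is a firm stop at the closed height. I relax, release and withdraw.

Emit:
drive_tool(moves=[[[0,0,-0.004,0,0,0,255],[0,0,-0.002,0,0,0,255],[0,0,0,0,0,0,150],[0,0,0,0,0,0,150],[0,0,0,0,0,0,150],[0,0,0,0,0,0,150],[0,0,-0.02,0,0,0,150],[0,0,-0.03,0,0,0,150]]])

```text
clock: 37.3
position: [454.6, -99.9, 130.8]
ee_rot: [0.711, -0.703, -0.003, 0.004]
contact_force: [1.0, -0.5, 0.5]
gripper_width: 35.4
```

Emit:
drive_tool(moves=[[[0,0,-0.04,0,0,0,150],[0,0,-0.04,0,0,0,150],[0,0,-0.04,0,0,0,150],[0,0.03,0,0,0,0,150],[0,0.03,0,0,0,0,150],[0,0,0,0,0,0,150],[0,0,0,0,0,0,150],[0,0,0,0,0,0,150]]])

```text
clock: 37.97
position: [397.6, -100.4, 253.2]
ee_rot: [0.711, -0.703, 0.0, 0.0]
contact_force: [0.1, 0.8, -0.3]
gripper_width: 35.1
```

Run:
```python
from h import *
s=read_state();im=get_image("side");im=im[120:330,150:360];w=get_image("wrist")
a=cv2.resize(im,(450,450),interpolation=cv2.INTER_CUBIC);b=np.zeros((450,340,3),np.uint8);b[:255]=cv2.resize(w,(340,255))
cv2.imwrite("pics/m12.png",np.hstack([a,b]));print(s["position"],s["contact_force"])
```

```text
[ 397.55940541 -100.35283182  253.24229912] [ 0.0990136   0.80015031 -0.25250888]
```

View pics/m12.png

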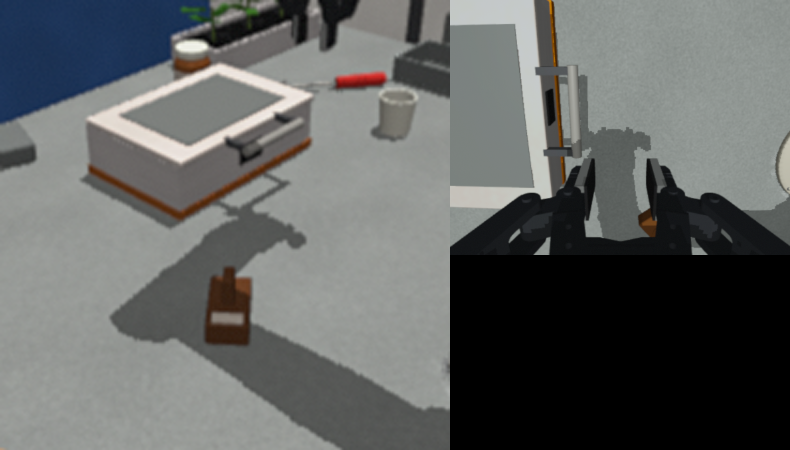

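The lid is flush and closed, the gripper is clear, and the brown look-alike and other items are in place. I hand it in.

```bash
python3 -c "from bench import job_done; print(job_done())"
```

```text
the job is handed in; nothing more can be done
None
```

The job is done and handed in at about 38 s on the robot's clock. `job_done` gave no verdict, so what follows rests on my own checks.

**What I did:**
- I raised the lid by its bar and pulled the stay rod to its hard stop, felt at about 35 N.
- I put the three black cartridges in the case side by side. One of them had been knocked about 50 mm from its first place, so I measured it again before picking it up.
- I then unlocked the stay, lowered the lid until it met a firm stop, and backed the gripper away.

**What the checks showed:**
- **Stay locked:** the rod appeared at its locked position in the pictures.
- **Cartridges:** with the lid up, all three stood flat inside with wick holders up. They looked the same just before the lid came down.
- **Lid closed:** the last picture shows it flush, with no force on the gripper. When I pressed it down, the bar was within about 3 mm of where I had first gripped it. The lid angle itself was not measured.
- **Other items:** the brown look-alike was never approached, and everything else on the bench in the last views was in its place.
- **Fourth cartridge:** none was visible in any view.

I viewed 15 pictures, one over the budget of 14. No check failed or disagreed, apart from the knocked cartridge's first position.

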